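Fetch a fallen bottle collar with sprung tongs and snap it home on the neck

TASK

The silver collar of the open perfume bottle has dropped to the bottom of a narrow well in the clear lipstick organiser: take the sprung tongs out of their stone stand, reach in, squeeze them on the collar and lift it out. Put it over the spray head and press it down with the tongs until it has snapped fully home on the neck, then stand the tongs back in their stand. Work gently, since the thin collar, the acrylic and the glass are easily damaged; touch the collar only with the tongs, and leave everything else as it is.

Things in the scene. Friction and masses are not known exactly. Their poses are not given: they have to be found in the camera images.
- tongs: Sprung U-shaped steel tongs, 137 mm tall, 50 g, standing tips down in the stand. Origin midway between the two jaws, level with their lower ends (the tips); z points up along the tongs to the closed bow; the two arms lie apart along y. Each arm is a strip 10 mm wide (along x) and 2 mm thick.
- tongs_jaws (a point): Midway between the jaws, 5 mm above the tips. Sprung open, the jaws are 30 mm apart inside and 36 mm over the outsides. The flat jaw faces reach 11 mm up from the tips; above them each jaw has an inward lip 2.2 mm deep that bears on the top of a held part, so that it can be pressed down. At 22 mm apart the faces are parallel.
- tongs_grip (a point): Midway between the two ribbed finger pads on the outsides of the arms, where the tongs are held and squeezed along their y: 94 mm above the tips, 43 mm below the top of the bow. Each pad is 15 mm wide and 14 mm tall; over the outsides they are 28.4 mm apart when sprung open, about 26 mm with the jaws on the collar.
- tongs_left (a joint): How far the left arm is squeezed in, rad (the right one moves alike): 0 sprung fully open, 0.032 with the jaws on the collar, 0.10 shut on nothing. A grip up to about 9 N on the finger pads leaves the tongs open; 14 N brings the jaws onto the collar, and about 0.29 of any more presses each jaw on it. They spring open as the grip is relaxed.
- stand: Marble block 44 x 70 x 50 mm (x, y, height), fixed, with one slot 16 x 42 mm (x, y), 42 mm deep, its mouth chamfered 3 mm; the tongs stand in it, tips on the slot's floor. Origin at the centre of its underside, z up, slot centred.
- organiser: Clear acrylic lipstick organiser, fixed, 96 x 93 x 55 mm (x, y, height), walls and floor 3 mm, with 3 x 2 wells: each 28 mm along x and 42 mm along y, 52 mm deep; well centres at x = -31, 0, 31 mm and y = -22.5, 22.5 mm. Origin at the centre of its underside, z up. Capped lipsticks 57 mm tall and 19 mm thick stand in three of the wells; the collar lies flat in another. Hard contact above 20 N cracks it.
- collar: Silver-coloured thin metal ring, outside diameter 22 mm, hole 16 mm, 8 mm high, about 18 g; it lies flat on the floor of one well. Origin at the centre of its underside, z along its axis; either end may go first onto the neck. A squeeze above 10 N from either jaw bends it.
- collar_center (a point): Centre of the collar, halfway up its height (4 mm above its underside).
- spray_bottle: The open bottle: loose, square amber glass body 50 x 50 x 58 mm, about 240 g, on the tray. Origin at the centre of its underside, z up. On its axis: neck flange 20.6 mm in diameter up to 63.8 mm; a white sprung seal ring 20 mm in diameter in it, top at 68 mm when free; pump neck 14 mm in diameter up to 79 mm; spray head 10 mm in diameter, top at 92 mm. Over 25 N on the neck cracks it.
- neck_catches (a point): On the bottle's axis, 73 mm up: level of three sprung catches, ramped above, that stand out of the neck to a circle of 18.4 mm. A collar merely dropped over the head stops on them, 11 mm too high. Pushing it past them takes 11 to 15 N; it then presses the seal ring down 4 mm (about 13 N in all) until the catches snap out over its top. Pushed short of that, the seal lifts it again by 2 mm or more.
- neck_home (a point): Point on the bottle's axis, 68.3 mm above its underside: the centre of the collar lies here when it has snapped fully home (its underside then 64 mm up, the seal ring squeezed).
- tray: Rose-tinted glass tray, fixed, 190 x 280 mm, floor 6 mm thick, rim 12 mm high. Origin at the centre of its underside. The four bottles stand on it: the open one and three capped ones up to 108 mm tall, centres at least 75 mm apart.
- bottle_tall: Bystander: capped smoke-glass bottle, 40 x 50 x 108 mm, on the tray.
- bottle_round: Bystander: capped round amber bottle, 54 mm in diameter, 90 mm tall, on the tray.
- bottle_low: Bystander: capped low smoke-glass flacon, 60 mm in diameter, 84 mm tall, on the tray.
- lipstick0: Bystander: capped lipstick in a well of the organiser, 19 mm in diameter, 57 mm tall. Origin at the centre of its underside.
- lipstick1: Bystander: as lipstick0, in another well.
- lipstick2: Bystander: as lipstick0, in another well.
- cap: Bystander: the open bottle's black cap, 27 mm in diameter, 34 mm tall, on the quartz surface in front of the tray.
- comb: Bystander: silver plastic comb, 170 x 32 x 5 mm, flat on the quartz surface.

How it is judged:
By the outcome, as a careful person would: the job done as asked, in the order asked, and still so for the second after the job is handed in, with the robot touching nothing.
It also fails if it takes over 64 s, if anything falls off the work surface, if the arm or the gripper's body presses on something with over 40 N, if the wrist force passes 120 N, or if a joint passes its speed limit or range.

ROBOT

A 6-joint arm with a two-finger parallel gripper is mounted at the origin on the work surface. World frame = base frame: x ahead of the robot, y to its left, z up, the work surface at z = 0. Lengths are in m, angles in rad, forces in N, time in s.
With the tool pointing down it reaches from about 0.3 to 0.775 m from the base axis. Payload 14.6 kg.
Tool frame: the origin (TCP) lies midway between the tips of the shut fingers; the grasp point (between the pads) lies 19 mm behind it (ctrl.tcp_to_grasp is the z of the grasp point in the tool frame, in m); z points along the fingers, y is the line along which they close (so a half turn about z gives the same grasp; the last joint's range is limited). The gripper opens to 94 mm and grips with 3 to 60 N. Pads are 16 mm wide; open, the fingers measure 119 mm over their backs; the gripper's body (75 mm by 177 mm) begins 78 mm behind the grasp point.
Start: joints at [1.254, 0.3, 1.521, -0, 1.321, -0.067], TCP at [0.136, 0.533, 0.168] pointing down, gripper open.
Joint ranges: [-3.03, 3.03], [-0.79, 2.21], [0.23, 2.52], [-1.04, 4.18], [0, 3.07], [-2.55, 2.55]. Speed limits (rad/s): [2.22, 2.22, 2.57, 3.14, 3.14, 3.14].

INTERFACE

Orientations are given as [roll, pitch, yaw] about the fixed x, y, z axes, in that order (R = Rz(yaw) Ry(pitch) Rx(roll)).
In Python, from station import monitor, camera, ctrl gives the robot as it stands.
- The arm moves only by the tool apply_moves, never from a script. Its argument "plan" is one flat list of numbers, 4 for each row, row after row: the shift along the tool's x, y, z in mm, then the turn about the tool's z in rad. In form: [dx, dy, dz, spin, dx, dy, dz, spin, ...]. A call has 1 to 20 rows; each row shifts and turns the commanded pose from where the row before left it, along the tool's axes as they then stand; what a row does not reach is not made up. A row lasts 1/10 s, in which the tool goes at most 50 mm and 8.59 degrees, less where a joint would pass 70% of its speed; a pose out of reach is approached as far as the arm can. A call is refused whole if a number of a shift passes 50 or a number of a turn 0.15, either way. A call with a gripper value outside its range is refused whole. "hand" is the gripper command: -1 is shut, 1 is fully open, values between are in proportion, set as the call begins (left out, the last holds). The fingers move at their own pace and stop on an object; "squeeze" is the grip in N (left out, the last holds). Time passes only in rows, so rows that do not move let the fingers close. It gives the time, the measured TCP pose, the force, the opening and the grip force at its end, in the units of the state.
- monitor.get_obs(): the state, without advancing time (a new reading comes with each control period).
- camera(name): name is "scene" or "side" or "wrist"; returns a dict with "image" (480x640x3 uint8, red, green, blue), "range_z" (480x640 float32, m along the optical axis (not along the pixel's ray), 0 where there is no reading), "mtx" (3x3 intrinsics, pixels), "distortion" ([k1, k2, p1, p2, k3] as OpenCV has them; the pictures are not rectified), "rvec" (rotation vector, rad) and "tvec" (3), from world to camera coordinates, as OpenCV has them. Camera axes: x right, y down, z forward; pixel columns grow to the right and rows downward; lengths in m; the calibration is good to about 2 mm. A picture is of the moment at which its call begins.
- ctrl.hand_in(): hands the job in; it is judged then, once.
The state is a dict: "time_s": time; "qpos": joint angles; "joint_vel": joint speeds; "tau": joint torques, N m; "ee_pos": TCP position; "eef_rot": TCP orientation; "force": force on the tool from outside, world axes, zero at the start; "moment": the same for the moment, N m; "grip_width": finger opening in m; "grip_force": force on a finger pad.
Only numpy, scipy, OpenCV 4.12 (cv2) and the standard library are available. Lean on these libraries where they do the work, as an engineer would, in place of code of your own. Each camera call takes 0.05 s, during which the arm holds its last target. There are 200 camera calls.

## Working session

There is one attempt and no reset: what is moved stays moved. The work goes in short steps, Python scripts to look and compute and a tool call to move; the robot and the scene stay as the last step left them, time stands still between calls to the robot, and variables do not carry over. Pictures are saved under pics/ and viewed, at most 10 in all, crops included, and the job is handed in when it is done.

Besides the shell and the picture viewer there is one more tool, called after "Request:" as name(argument=value, ...) on one line, values as JSON. apply_moves: Moves the arm, as the interface text tells. Its arguments: {"type":"object","properties":{"plan":{"type":"array","items":{"type":"number"}},"hand":{"type":"number"},"squeeze":{"type":"number"}},"required":["plan"]}

```bash
ls; mkdir -p pics
python3 - <<'E'
from station import monitor,camera,ctrl
import cv2,numpy as np
for n in("scene","side"):
    c=camera(n); cv2.imwrite(f"pics/{n}0.png",c["image"][:,:,::-1]); np.savez(f"{n}0.npz",**c)
    R=cv2.Rodrigues(c["rvec"])[0]; print(n,-R.T@np.ravel(c["tvec"]),c["mtx"][0,0],c["distortion"])
print(monitor.get_obs(),ctrl.tcp_to_grasp)
E
```

```text
pics
scene [ 1.01699813 -0.16974561  0.87904136] 545.0986719139154 [-0.09013625  0.          0.          0.          0.        ]
side [ 0.35190436 -0.71039759  0.76214644] 458.64729648644897 [-0.00737385  0.          0.          0.          0.        ]
{'time_s': 0.1, 'qpos': array([ 1.25440459e+00,  3.00379022e-01,  1.52151774e+00,  9.14393471e-06,
        1.32067002e+00, -6.66159379e-02]), 'joint_vel': array([-0.00057288, -0.00232328, -0.00194425,  0.00086966, -0.00093362,
        0.0011191 ]), 'tau': array([-2.89177597e-04, -5.32634425e+01, -3.53285301e+01,  7.08816969e-02,
        2.34568783e-02, -3.52418510e-05]), 'ee_pos': array([0.1358793 , 0.53267941, 0.16746364]), 'eef_rot': array([-3.14062128e+00, -7.36820046e-05,  2.89181455e+00]), 'force': array([-0.37652705,  0.0686151 ,  0.25403862]), 'moment': array([-0.0387285 , -0.06064867, -0.01987732]), 'grip_force': 0.0, 'grip_width': 0.09387538018573788} -0.0188
```

View pics/scene0.png

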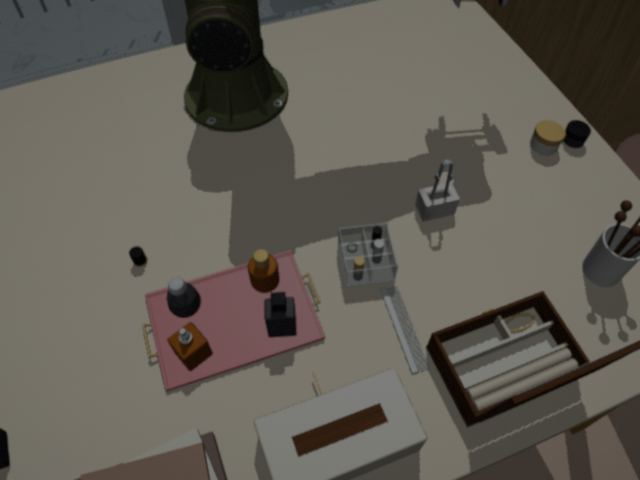

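View pics/side0.png

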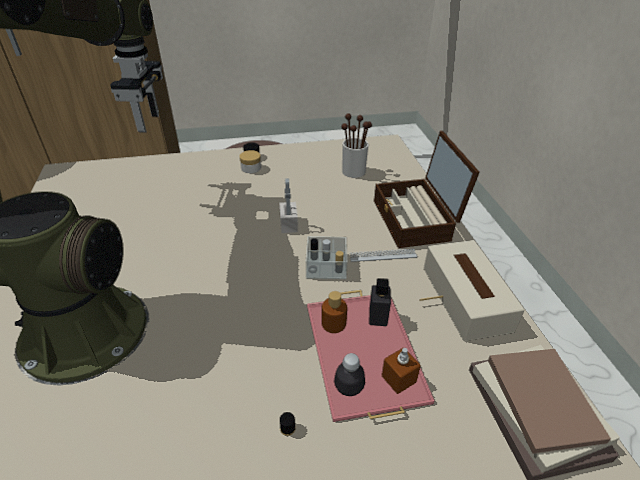

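The scene view shows the stand at about (438,200), the collar ring in the organiser at (352,246), and the open bottle at (188,345). I'll enlarge these three.

```bash
cat > h.py <<'E'
import numpy as np,cv2
def load(n): return dict(np.load(n))
def ray(c,uv,z):
    "pixel -> world point at height z"
    p=cv2.undistortPoints(np.array([[uv]],float),c["mtx"],c["distortion"])[0,0]
    R=cv2.Rodrigues(c["rvec"])[0]; o=-R.T@np.ravel(c["tvec"]); d=R.T@np.array([*p,1])
    return o+d*(z-o[2])/d[2]
def proj(c,P): return cv2.projectPoints(np.array(P,float).reshape(-1,3),c["rvec"],c["tvec"],c["mtx"],c["distortion"])[0][:,0]
def cloud(c):
    "world point per pixel, HxWx3"
    h,w=c["range_z"].shape; g=np.stack(np.meshgrid(np.arange(w),np.arange(h)),-1).reshape(-1,1,2).astype(float)
    p=cv2.undistortPoints(g,c["mtx"],c["distortion"])[:,0]; z=c["range_z"].reshape(-1,1)
    X=np.hstack([p,np.ones((len(p),1))])*z; R=cv2.Rodrigues(c["rvec"])[0]
    W=(X-np.ravel(c["tvec"]))@R; W[z[:,0]==0]=np.nan; return W.reshape(h,w,3)
def save(name,img): cv2.imwrite(name,img[:,:,::-1])
E
python3 - <<'E'
from h import *
s=load("scene0.npz");d=load("side0.npz")
def crop(c,u,v,w=66,h=50): return cv2.resize(c["image"][v-h//2:v+h//2,u-w//2:u+w//2],(396,300),interpolation=cv2.INTER_CUBIC)
m=np.vstack([np.hstack([crop(s,440,190),crop(s,367,255)]),np.hstack([crop(s,188,345),crop(d,404,370)])])
save("pics/m.png",m)
W=cloud(s)
for n,(u,v) in dict(head=(186,332),org=(367,226),stand=(430,197),tray=(230,340)).items(): print(n,W[v,u])
print("collar",ray(s,(352,246),.011),"head",ray(s,(186,332),.098),"tongs",ray(s,(447,162),.145))
E
```

```text
head [ 0.60781813 -0.24297899  0.09071988]
org [0.49876386 0.11744085 0.05507698]
stand [0.47199072 0.26475558 0.04454284]
tray [ 0.6052413  -0.18268617  0.00554393]
collar [0.50384141 0.08734392 0.011     ] head [ 0.61159689 -0.24230268  0.098     ] tongs [0.47617313 0.27895513 0.145     ]
```

View pics/m.png

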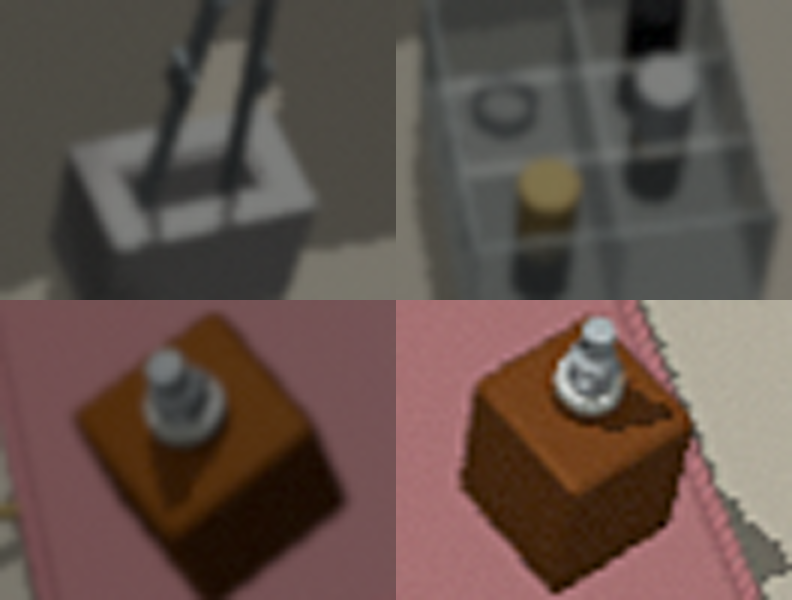

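The stand-top corners are at full-image pixels (418.7,190), (427.3,206.7), (459.5,198.3) and (451.2,183.7). The collar is at (352.2,248), near the middle of its well, and the spray-head top is at (185,330.5).

Run:
```python
from h import *
s=load("scene0.npz")
C=np.array([ray(s,p,.05) for p in [(418.7,190),(427.3,206.7),(459.5,198.3),(451.2,183.7)]])
print(C.mean(0),[ (np.linalg.norm(C[i]-C[(i+1)%4]),np.degrees(np.arctan2(*(C[(i+1)%4]-C[i])[1::-1]))) for i in range(4)])
print("collar",ray(s,(352.2,248),.008))
# organiser: points in rim plane via range
W=cloud(s); B=W[215:300,325:410].reshape(-1,3); r=B[(abs(B[:,2]-.055)<.004)]
print(len(r),r.min(0),r.max(0)); q=cv2.minAreaRect((r[:,:2]*1000).astype(np.float32)); print(q)
T=W[150:190,425:470].reshape(-1,3); T=T[T[:,2]>.08]; print("tongs hi",len(T),T.mean(0),T.min(0),T.max(0))
B=W[310:375,155:225].reshape(-1,3)
r=B[abs(B[:,2]-.064)<.0025]; print("bottle",cv2.minAreaRect((r[:,:2]*1000).astype(np.float32)))
h=B[B[:,2]>.090]; print("head",len(h),h.mean(0),h.max(0))
```

```text
[0.47653882 0.28180518 0.05      ] [(np.float64(0.04307215927678079), np.float64(-3.9766023129002894)), (np.float64(0.0688837592342115), np.float64(86.79995647439986)), (np.float64(0.038556266921093325), np.float64(176.34405965444122)), (np.float64(0.06875506755481084), np.float64(-96.96370640777981))]
collar [0.50642604 0.08683228 0.008     ]
515 [0.48503388 0.04439341 0.05103544] [0.59872687 0.15602604 0.05899081]
((541.63623046875, 100.47859954833984), (93.65966796875, 99.2710952758789), 77.0862045288086)
tongs hi 241 [0.47602463 0.27897094 0.11686005] [0.46555559 0.26407346 0.08036439] [0.48491371 0.29462165 0.14674912]
bottle ((608.1610107421875, -247.33273315429688), (49.7264518737793, 50.070003509521484), 21.784202575683594)
head 44 [ 0.60871002 -0.24760282  0.09671608] [ 0.61286212 -0.24297899  0.10027537]
```

Request:
apply_moves(plan=[0, 0, -10, -0.06, 0, 0, -20, -0.06, 0, 0, -20, -0.06, -15, -10, -20, 0, -25, -16, 0, 0, -25, -16, 0, 0, -25, -16, 0, 0, -25, -16, 0, 0, -25, -16, 0, 0, -25, -16, 0, 0, -25, -16, 0, 0, -25, -16, 0, 0, -25, -16, 0, 0, -25, -16, 0, 0, -25, -16, 0, 0, -25, -16, 0, 0, -25, -16, 0, 0, -17, -10, 0, 0, 0, 0, 0, 0, 0, 0, 0, 0], hand=0.2, squeeze=6)

```text
time_s: 2.1
ee_pos: [0.4759, 0.2806, 0.2376]
eef_rot: [-3.141, -0.001, 3.071]
force: [-0.4, 0.5, -0.2]
grip_width: 0.0562
grip_force: 0.0
```

Run:
```python
from h import *
from station import camera
c=camera("wrist"); np.savez("w1.npz",**c); save("pics/w1.png",c["image"])
W=cloud(c)
P=W.reshape(-1,3); k=(abs(P[:,0]-.476)<.06)&(abs(P[:,1]-.28)<.06)
T=P[k&(P[:,2]>.125)&(P[:,2]<.155)]; print(len(T))
if len(T): print(T.mean(0),cv2.minAreaRect((T[:,:2]*1000).astype(np.float32)))
T=P[k&(abs(P[:,2]-.05)<.003)]; print(len(T))
if len(T): print(cv2.minAreaRect((T[:,:2]*1000).astype(np.float32)))
```

```text
283
[0.47485532 0.28141685 0.14356437] ((475.1355895996094, 281.24285888671875), (20.984546661376953, 10.601848602294922), 82.9452896118164)
1727
((475.5660705566406, 282.0137939453125), (69.76142120361328, 44.48225021362305), 84.6382064819336)
```

View pics/w1.png

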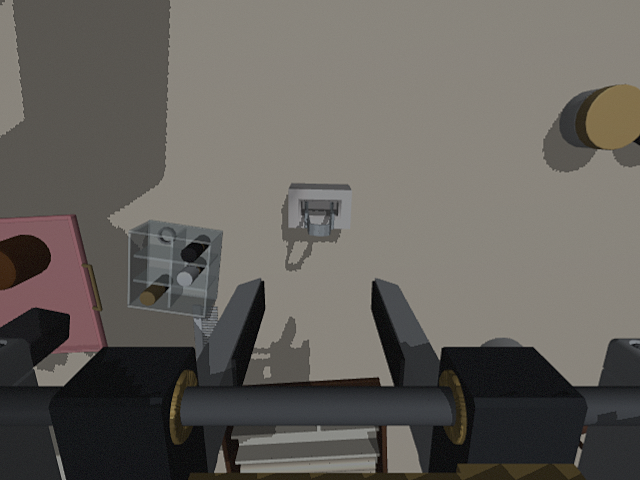

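The wrist view shows the stand and tongs at (320,208) and the organiser at (175,268). The range data puts the stand at (475.4,281.6) mm with yaw −5.4°.

Request:
apply_moves(plan=[0.8, 0.9, 10, 0.023, 0, 0, 20, 0, 0, 0, 20, 0, 0, 0, 20, 0, 0, 0, 20, 0, 0, 0, 20, 0, 0, 0, 20, 0, 0, 0, 15, 0, 0, 0, 9.6, 0, 0, 0, 0, 0, 0, 0, 0, 0])

```text
time_s: 3.25
ee_pos: [0.4754, 0.2819, 0.0838]
eef_rot: [3.141, 0.0, 3.049]
force: [-0.2, 0.1, 0.5]
grip_width: 0.0563
grip_force: 0.0
```

Request:
apply_moves(plan=[0, 0, 0, 0, 0, 0, 0, 0, 0, 0, 0, 0, 0, 0, 0, 0, 0, 0, 0, 0, 0, 0, 0, 0, 0, 0, 0, 0, 0, 0, 0, 0, 0, 0, 0, 0, 0, 0, 0, 0], hand=-1, squeeze=7)

```text
time_s: 4.25
ee_pos: [0.4755, 0.2815, 0.0834]
eef_rot: [3.142, 0.0, 3.049]
force: [1.2, -0.3, 1.5]
grip_width: 0.0215
grip_force: 7.0
```

Run:
```python
from h import *
from station import camera,monitor
c=camera("wrist"); d=camera("side"); s=camera("scene")
print(monitor.get_obs()["grip_width"])
def cr(c,P,w,h,W=400,H=300):
    u,v=proj(c,P)[0].astype(int); print(u,v); x=max(u-w//2,0);y=max(v-h//2,0); return cv2.resize(c["image"][y:y+h,x:x+w],(W,H),interpolation=cv2.INTER_CUBIC)
P=[.4755,.2815,.1]
m=np.vstack([np.hstack([cr(c,P,400,300),cr(c,P,200,150)]),np.hstack([cr(d,P,80,60),cr(s,P,80,60)])])
save("pics/g1.png",m)
```

```text
0.021322531058795762
317 278
317 278
286 194
443 177
```

View pics/g1.png

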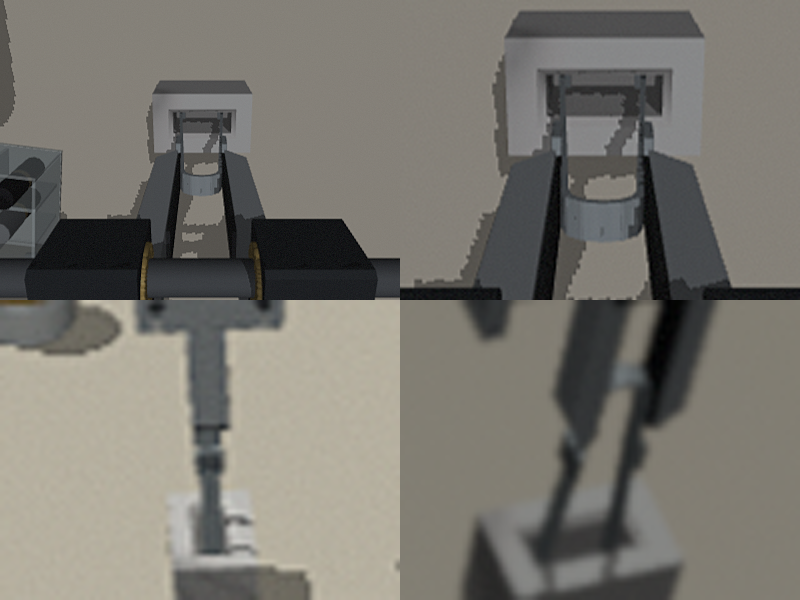

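The fingers are closed on the bare arms, with the ribbed finger pads still just below the fingertips. I'll check the fingertip height with the range data.

Run:
```python
from h import *
from station import camera
d=camera("side"); W=cloud(d); u,v=proj(d,[.4755,.2815,.1])[0].astype(int)
for r in range(v-26,v+14): 
    row=W[r,u-9:u+11]; k=np.abs(row[:,1]-.2815)<.035; k&=np.abs(row[:,0]-.4755)<.04
    if k.any(): print(r,k.sum(),np.round(np.nanmedian(row[k],0),4),d["image"][r,u+1])
print(u,v)
```

```text
170 8 [0.4752 0.2591 0.1851] [93 97 95]
171 8 [0.4747 0.2588 0.1827] [92 97 97]
172 8 [0.4749 0.26   0.1795] [90 94 94]
173 8 [0.4746 0.2585 0.1774] [91 95 96]
174 8 [0.4746 0.2595 0.1732] [92 96 97]
175 8 [0.4745 0.26   0.1708] [92 95 97]
176 8 [0.4743 0.2578 0.1694] [91 96 96]
177 8 [0.4743 0.2594 0.1655] [89 91 95]
178 8 [0.4743 0.2593 0.1628] [92 96 97]
179 8 [0.4744 0.26   0.1589] [94 98 97]
180 8 [0.4741 0.2598 0.1562] [91 94 96]
181 8 [0.474  0.2601 0.1531] [93 95 98]
182 7 [0.4756 0.2608 0.1502] [88 91 94]
183 8 [0.4734 0.2592 0.1481] [91 94 95]
184 8 [0.4735 0.2597 0.1455] [92 96 97]
185 7 [0.4747 0.2603 0.1416] [91 95 95]
186 7 [0.4742 0.2574 0.1409] [87 91 91]
187 8 [0.4759 0.2602 0.1358] [94 98 97]
188 8 [0.4754 0.2594 0.1335] [94 98 99]
189 7 [0.4745 0.2648 0.1266] [55 57 59]
190 6 [0.4748 0.2747 0.1176] [74 80 82]
191 6 [0.4739 0.2715 0.1167] [81 85 87]
192 6 [0.4743 0.2737 0.1119] [78 83 85]
193 4 [0.4736 0.2686 0.1127] [87 91 94]
194 6 [0.4741 0.2701 0.1092] [87 93 95]
195 5 [0.4746 0.2671 0.1074] [61 64 67]
196 5 [0.4746 0.2683 0.1038] [53 53 56]
197 6 [0.4758 0.2682 0.0998] [56 58 60]
198 6 [0.4754 0.2672 0.0978] [74 79 80]
199 4 [0.4757 0.27   0.093 ] [78 84 86]
200 4 [0.4756 0.269  0.0904] [74 80 81]
201 4 [0.4754 0.2681 0.0878] [71 78 80]
202 10 [0.4833 0.3134 0.0533] [74 77 81]
203 15 [0.4764 0.3096 0.0527] [75 79 83]
204 17 [0.4744 0.3069 0.052 ] [71 77 80]
205 17 [0.4737 0.3001 0.0522] [72 78 80]
206 17 [0.4738 0.2974 0.0507] [75 78 80]
207 17 [0.4733 0.2928 0.0517] [77 84 85]
286 194
```

Request:
apply_moves(plan=[0, 0, 0, 0, 0, 0, 0, 0, 0, 0, 0, 0, 0, 0, 0, 0, 0, 0, 0, 0, 0, 0, 0, 0, 0, 0, 0, 0], hand=0)

```text
time_s: 5.15
ee_pos: [0.4755, 0.2815, 0.0834]
eef_rot: [-3.142, 0.0, 3.049]
force: [-0.6, 0.2, 1.0]
grip_width: 0.0472
grip_force: 0.0
```

Run:
```python
from h import *
from station import camera,monitor
o=monitor.get_obs(); print(o["ee_pos"],o["grip_width"],o["force"])
for n in("side","scene"):
    d=camera(n); W=cloud(d); P=W.reshape(-1,3)
    k=(abs(P[:,0]-.4755)<.03)&(abs(P[:,1]-.2815)<.06)&(P[:,2]>.07)&(P[:,2]<.15)&(abs(P[:,1]-.2815)>.019)
    print(n,k.sum()); 
    for s in(-1,1):
        Q=P[k&((P[:,1]-.2815)*s>0)]; Q=Q[np.argsort(Q[:,2])][:12:2]; print(np.round(Q,4))
```

```text
[0.47545743 0.28152922 0.08335938] 0.04724123454163239 [-0.64284955  0.24922638  0.95170135]
side 60
[[0.4713 0.2581 0.1227]
 [0.4759 0.2548 0.1242]
 [0.4806 0.2522 0.1254]
 [0.473  0.2521 0.1263]
 [0.4751 0.2478 0.1318]
 [0.4823 0.2453 0.1326]]
[[0.4712 0.3103 0.123 ]]
scene 206
[[0.4809 0.2566 0.1205]
 [0.4822 0.2533 0.1232]
 [0.4834 0.254  0.127 ]
 [0.4825 0.248  0.1285]
 [0.4808 0.2488 0.1291]
 [0.4832 0.2536 0.1298]]
[[0.487  0.3055 0.1214]
 [0.4862 0.3079 0.1224]
 [0.4821 0.3037 0.1225]
 [0.4728 0.3045 0.1234]
 [0.4859 0.3035 0.1238]
 [0.482  0.3032 0.1254]]
```

Request:
apply_moves(plan=[0, 0, 8, 0, 0, 0, 10, 0, 0, 0, 7, 0, 0, 0, 3, 0, 0, 0, 0, 0, 0, 0, 0, 0])

```text
time_s: 5.85
ee_pos: [0.4756, 0.2816, 0.0555]
eef_rot: [3.142, 0.0, 3.049]
force: [-0.1, 0.7, -0.9]
grip_width: 0.0469
grip_force: 0.0
```

Request:
apply_moves(plan=[0, 0, 0, 0, 0, 0, 0, 0, 0, 0, 0, 0, 0, 0, 0, 0, 0, 0, 0, 0, 0, 0, 0, 0, 0, 0, 0, 0, 0, 0, 0, 0], hand=-1, squeeze=6)

```text
time_s: 6.65
ee_pos: [0.4756, 0.2816, 0.0555]
eef_rot: [3.141, 0.0, 3.049]
force: [0.1, 0.2, 2.7]
grip_width: 0.0288
grip_force: 6.0
```

Run:
```python
from h import *
from station import camera,monitor
o=monitor.get_obs(); print(o["ee_pos"],o["grip_width"],o["force"])
c=camera("wrist"); d=camera("side"); s=camera("scene")
def cr(c,P,w,h,W=400,H=300):
    u,v=proj(c,P)[0].astype(int); x=max(u-w//2,0);y=max(v-h//2,0); return cv2.resize(c["image"][y:y+h,x:x+w],(W,H),interpolation=cv2.INTER_CUBIC)
P=[.4755,.2815,.1]
save("pics/g2.png",np.vstack([np.hstack([cr(c,P,200,150),cr(d,P,80,60)])]))
```

```text
[0.47556373 0.28159548 0.05551289] 0.028831789810502953 [0.12723969 0.18689287 2.6746136 ]
```

View pics/g2.png

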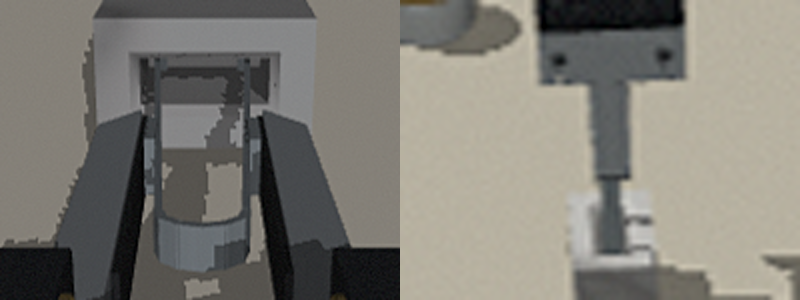

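The wrist and side views show the fingertips now covering the ribbed pads. Opening is 28.8 mm at 6 N, so the tongs are held open. Lifting now.

Request:
apply_moves(plan=[0, 0, -3, 0, 0, 0, -6, 0, 0, 0, -8, 0, 0, 0, -10, 0, 0, 0, -10, 0, 0, 0, -10, 0, 0, 0, -10, 0, 0, 0, -15, 0, 0, 0, -20, 0, 0, 0, -18, 0, 0, 0, 0, 0])

```text
time_s: 7.9
ee_pos: [0.4764, 0.282, 0.1681]
eef_rot: [3.139, 0.004, 3.049]
force: [0.2, -0.2, -0.8]
grip_width: 0.0284
grip_force: 6.0
```

Request:
apply_moves(plan=[0, 0, 0, 0.067, 0, 0, 0, 0.067, -3.7, -9.2, 0, 0, -7.4, -18.4, 0, 0, -7.4, -18.4, 0, 0, -7.4, -18.4, 0, 0, -7.4, -18.4, 0, 0, -7.4, -18.4, 0, 0, -7.4, -18.4, 0, 0, -7.4, -18.4, 0, 0, -7.4, -18.4, 0, 0, -7.4, -18.4, 0, 0, -3.7, -9.2, 0, 0, 0, 0, 0, 0, 0, 0, 0, 0])

```text
time_s: 9.4
ee_pos: [0.5061, 0.0858, 0.1652]
eef_rot: [3.142, -0.0, 2.915]
force: [0.2, -0.4, 0.0]
grip_width: 0.0284
grip_force: 6.0
```

Run:
```python
from h import *
from station import camera,monitor
o=monitor.get_obs(); print(o["ee_pos"],o["eef_rot"],o["grip_width"],o["force"])
c=camera("wrist"); np.savez("w2.npz",**c); save("pics/w2.png",c["image"])
P=cloud(c).reshape(-1,3); r=P[(abs(P[:,2]-.055)<.003)&(abs(P[:,0]-.54)<.09)&(abs(P[:,1]-.1)<.08)]
print(len(r),cv2.minAreaRect((r[:,:2]*1000).astype(np.float32)))
```

```text
[0.50605075 0.08584002 0.1651989 ] [ 3.14151710e+00 -2.51803778e-04  2.91519661e+00] 0.028441867593867323 [ 0.16568096 -0.42614836  0.00802335]
1285 ((540.3037109375, 100.83206176757812), (92.98090362548828, 96.56210327148438), 77.09003448486328)
```

View pics/w2.png

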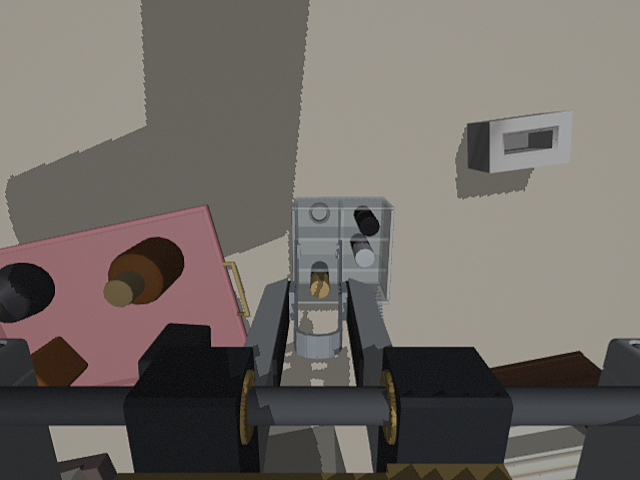

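Collar appears at (319,212) with the tong tips at about (300,248) and (338,247). I'll check the collar, the well and the tips against each other.

Run:
```python
from h import *
c=load("w2.npz")
print("collar",ray(c,(319.3,212),.007),"tips mid",proj(c,[.5061,.0858,.1177]))
t=2.915; y=np.array([np.sin(t),-np.cos(t),0])
print(proj(c,[np.array([.5061,.0858,.1177])+s*y*.0165 for s in(-1,1)]))
m=cv2.resize(c["image"][185:285,270:410],(798,570),interpolation=cv2.INTER_CUBIC)
save("pics/w2c.png",m)
```

```text
collar [0.50339078 0.08801223 0.007     ] tips mid [[317.84702457 246.17791732]]
[[295.95833781 246.17154238]
 [339.73551923 246.18432057]]
```

View pics/w2c.png

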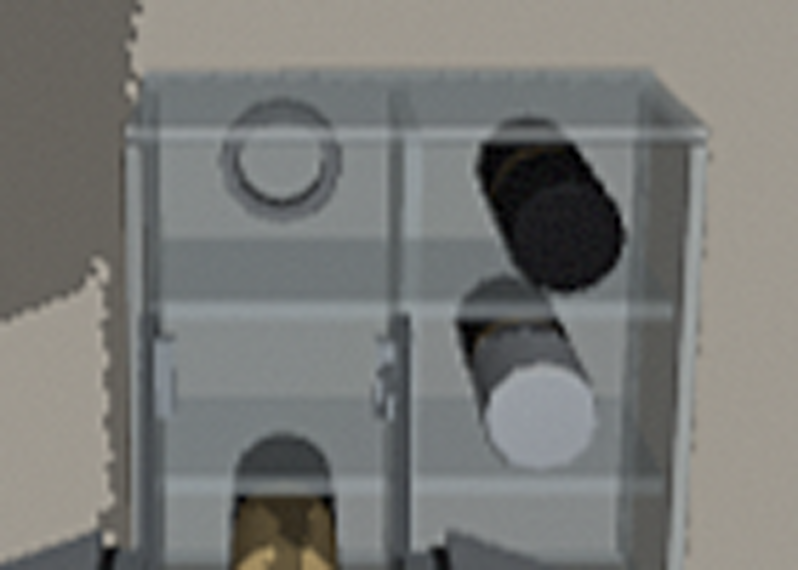

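Request:
apply_moves(plan=[2.3, 0.8, 5, 0, 0, 0, 10, 0, 0, 0, 15, 0, 0, 0, 15, 0, 0, 0, 10, 0, 0, 0, 5, 0, 0, 0, 0, 0, 0, 0, 0, 0])

```text
time_s: 10.25
ee_pos: [0.5044, 0.087, 0.1057]
eef_rot: [3.141, 0.001, 2.915]
force: [-0.1, 0.1, 0.1]
grip_width: 0.0283
grip_force: 6.0
```

Request:
apply_moves(plan=[0, 0, 4, 0, 0, 0, 4, 0, 0, 0, 5, 0, 0, 0, 5, 0, 0, 0, 5, 0, 0, 0, 5, 0, 0, 0, 5, 0, 0, 0, 5, 0, 0, 0, 3, 0, 0, 0, 0, 0])

```text
time_s: 11.25
ee_pos: [0.5039, 0.0869, 0.0639]
eef_rot: [-3.141, -0.001, 2.915]
force: [-0.9, 0.8, -0.9]
grip_width: 0.0283
grip_force: 6.0
```

Request:
apply_moves(plan=[0, 0, 2, 0, 0, 0, 2, 0, 0, 0, 2, 0, 0, 0, 1, 0, 0, 0, 0, 0])

```text
time_s: 11.75
ee_pos: [0.5041, 0.0869, 0.0572]
eef_rot: [-3.141, -0.0, 2.915]
force: [0.1, 0.3, -0.7]
grip_width: 0.0282
grip_force: 6.0
```

Request:
apply_moves(plan=[0, 0, 1, 0, 0, 0, 1, 0, 0, 0, 1, 0, 0, 0, 1, 0, 0, 0, 0.5, 0, 0, 0, 0, 0])

```text
time_s: 12.35
ee_pos: [0.5041, 0.0869, 0.0528]
eef_rot: [-3.142, -0.0, 2.915]
force: [-0.4, 0.3, -1.2]
grip_width: 0.0285
grip_force: 6.0
```

Run:
```python
from h import *
from station import camera,monitor
o=monitor.get_obs(); print(o["ee_pos"],o["grip_width"],o["force"])
c=camera("wrist"); np.savez("w3.npz",**c)
u,v=proj(c,[.504,.087,.008])[0].astype(int); print(u,v)
save("pics/w3.png",cv2.resize(c["image"][v-60:v+60,u-80:u+80],(800,600),interpolation=cv2.INTER_CUBIC))
```

```text
[0.50408364 0.08689908 0.05276278] 0.028502612552228565 [-0.3626999   0.32244671 -1.24553126]
317 247
```

View pics/w3.png

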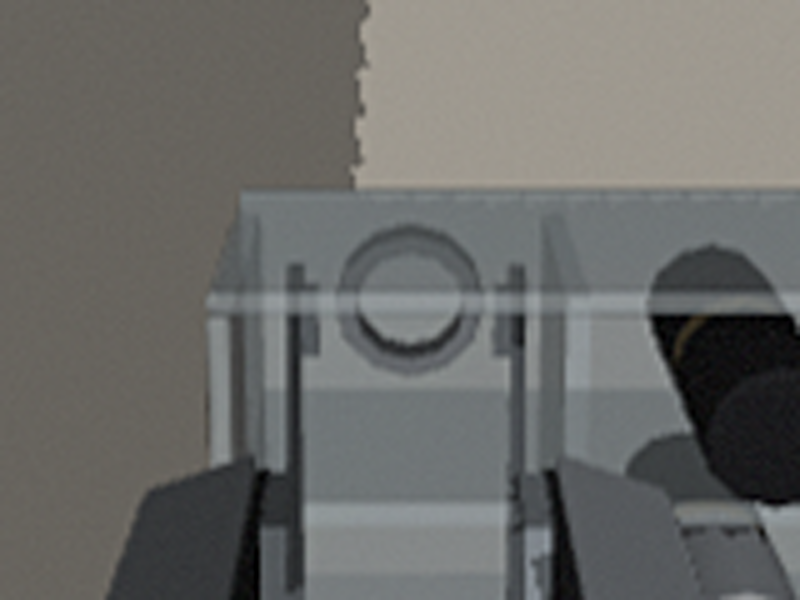

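Run:
```python
from h import *
c=load("w3.npz"); q=proj(c,[[.5041,.0869,z] for z in(.003,.007,.011,.016,.018,.020)]); print((q-[317-80,247-60])*5)
print(ray(c,(237+409/5,187+296/5),.011))
```

```text
[[404.40366724 291.0766423 ]
 [404.41232698 298.86006555]
 [404.42123104 306.86305681]
 [404.43272071 317.18997271]
 [404.43743291 321.42528193]
 [404.44221375 325.72228811]]
[0.50261526 0.08793542 0.011     ]
```

Both jaws straddle the collar, with the collar at (409,298) and the jaw midpoint at x≈406, so it is well centred. Squeezing now.

Request:
apply_moves(plan=[0, 0.5, 0, 0, 0, 0, 0, 0, 0, 0, 0, 0], squeeze=12)

```text
time_s: 12.7
ee_pos: [0.5042, 0.0874, 0.0529]
eef_rot: [3.142, 0.0, 2.915]
force: [-0.1, -0.7, -0.4]
grip_width: 0.027
grip_force: 12.0
```

Request:
apply_moves(plan=[0, 0, 0, 0, 0, 0, 0, 0, 0, 0, 0, 0, 0, 0, 0, 0], squeeze=17)

```text
time_s: 13.1
ee_pos: [0.5042, 0.0874, 0.0528]
eef_rot: [-3.142, -0.0, 2.915]
force: [0.9, -0.7, -0.1]
grip_width: 0.0257
grip_force: 17.0
```

Request:
apply_moves(plan=[0, 0, 0, 0, 0, 0, 0, 0, 0, 0, 0, 0, 0, 0, 0, 0], squeeze=26)

```text
time_s: 13.5
ee_pos: [0.5043, 0.0874, 0.0529]
eef_rot: [3.142, 0.0, 2.915]
force: [-0.1, 0.6, -0.2]
grip_width: 0.0254
grip_force: 26.0
```

Request:
apply_moves(plan=[0, 0, -2, 0, 0, 0, -5, 0, 0, 0, -8, 0, 0, 0, -10, 0, 0, 0, -10, 0, 0, 0, -12, 0, 0, 0, -15, 0, 0, 0, -15, 0, 0, 0, -15, 0, 0, 0, -15, 0, 0, 0, -15, 0, 0, 0, -10, 0, 0, 0, 0, 0])

```text
time_s: 14.8
ee_pos: [0.5048, 0.0874, 0.1865]
eef_rot: [3.141, 0.002, 2.915]
force: [0.2, 1.1, -0.8]
grip_width: 0.0254
grip_force: 26.0
```

Request:
apply_moves(plan=[-4, -6, 0, 0, -8, -14, 0, 0, -11.8, -20.2, 0, 0, -11.8, -20.2, 0, 0, -11.8, -20.2, 0, 0, -11.8, -20.2, 0, 0, -11.8, -20.2, 0, 0, -11.8, -20.2, 0, 0, -11.8, -20.2, 0, 0, -11.8, -20.2, 0, 0, -11.8, -20.2, 0, 0, -11.8, -20.2, 0, 0, -11.8, -20.2, 0, 0, -11.8, -20.2, 0, 0, -11.8, -20.2, 0, 0, -8, -14, 0, 0, -3, -6.4, 0, 0, 0, 0, 0, 0, 0, 0, 0, 0])

```text
time_s: 16.7
ee_pos: [0.6078, -0.247, 0.1845]
eef_rot: [3.141, -0.001, 2.915]
force: [-0.2, 1.3, -0.7]
grip_width: 0.0251
grip_force: 26.0
```

Run:
```python
from h import *
from station import camera,monitor
o=monitor.get_obs(); print(o["ee_pos"],o["eef_rot"],o["grip_width"],o["force"])
c=camera("wrist"); np.savez("w4.npz",**c)
P=cloud(c).reshape(-1,3); k=(abs(P[:,0]-.608)<.045)&(abs(P[:,1]+.2475)<.045)
r=P[k&(abs(P[:,2]-.064)<.0025)]; print(len(r),cv2.minAreaRect((r[:,:2]*1000).astype(np.float32)))
h=P[k&(P[:,2]>.09)&(P[:,2]<.105)]; print(len(h),h.mean(0) if len(h) else 0)
save("pics/w4.png",np.hstack([cv2.resize(c["image"],(400,300)),cv2.resize(c["image"][170:320,220:420],(400,300),interpolation=cv2.INTER_CUBIC)]))
```

```text
[ 0.60777786 -0.24704313  0.18446818] [ 3.14131259e+00 -6.37496531e-04  2.91498020e+00] 0.025095526324976303 [-0.24331955  1.25088969 -0.66221953]
1913 ((606.797607421875, -247.27578735351562), (49.78639602661133, 49.96159362792969), 21.400691986083984)
78 [ 0.60427438 -0.24662891  0.0977354 ]
```

View pics/w4.png

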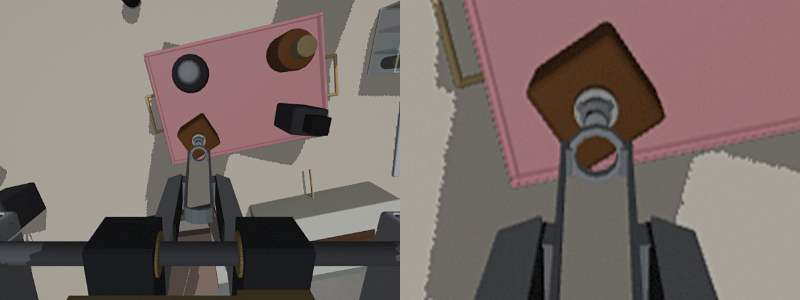

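The collar hangs level in the jaws, at about full-image (318,248), and the spray head is just beyond it at about (318,220). I've used up the picture views, so from here I'll go by numbers.

Run:
```python
from h import *
c=load("w4.npz"); W=cloud(c); P=W.reshape(-1,3)
k=(abs(P[:,0]-.607)<.03)&(abs(P[:,1]+.247)<.03)
for lo,hi in((.09,.094),(.095,.101),(.066,.0715),(.131,.139),(.139,.146),(.146,.152)):
    q=P[k&(P[:,2]>lo)&(P[:,2]<hi)]
    if len(q): print(lo,hi,len(q),q.min(0).round(4),q.max(0).round(4),cv2.minEnclosingCircle((q[:,:2]*1e3).astype(np.float32)))
print(proj(c,[[.6078,-.247,.1387],[.6068,-.2473,.098],[.6068,-.2473,.070]]))
g=c["image"].mean(2).astype(int)
print(g[204:262,318]); print(np.round(W[204:262:2,318,2],3)); print(g[250,296:342]); print(g[217,300:338]); print(np.round(W[217,300:338,2],3))
```

```text
0.09 0.094 10 [ 0.602  -0.2492  0.0902] [ 0.6078 -0.2424  0.0934] ((605.0401611328125, -245.82183837890625), 4.380771636962891)
0.095 0.101 67 [ 0.6016 -0.2516  0.0951] [ 0.6077 -0.2424  0.1007] ((605.7196655273438, -246.8514862060547), 4.76521635055542)
0.066 0.0715 362 [ 0.5797 -0.2745  0.066 ] [ 0.6317 -0.2186  0.0714] ((607.2623291015625, -246.5518798828125), 30.445920944213867)
0.131 0.139 50 [ 0.5966 -0.2589  0.1357] [ 0.6153 -0.2334  0.139 ] ((602.5798950195312, -246.13967895507812), 13.050177574157715)
0.139 0.146 347 [ 0.5966 -0.2587  0.1391] [ 0.6179 -0.2335  0.1455] ((605.1224975585938, -246.69857788085938), 13.198790550231934)
0.146 0.152 83 [ 0.5994 -0.2585  0.146 ] [ 0.6142 -0.2332  0.152 ] ((604.17431640625, -246.17822265625), 13.093621253967285)
[[317.9256989  246.82261916]
 [317.28583978 231.7477855 ]
 [317.31381396 224.0210218 ]]
[ 51  52  48  49  52  47  52  49  35  36  79 121 133 126  91  50  68  86
  90  89  74  49  73 103 113 109 111  88  50  62  97 113 110  90  52  47
  50  50  49  48  49  49  49  47  48  40  40  51 101 120 116  99  51  54
  76 104 110 105]
[0.066 0.065 0.066 0.067 0.066 0.071 0.076 0.075 0.083 0.087 0.089 0.096
 0.1   0.099 0.138 0.142 0.145 0.066 0.067 0.066 0.065 0.065 0.066 0.065
 0.014 0.013 0.139 0.142 0.145]
[129 129 133 119  65  45  50  94  96  91 104  94  58  46  48  49  46  47
  49  49  47  43  40  38  63 100 126 129 127 131 130  77  69 111  95  94
  97  77  54  47  81 110 110 115 117 112]
[ 51  52  52  51  52  54  51  53  38  36  87 113 132 133 133 134 126 125
 126 122 131 131 133 136 118  84  41  40  49  50  50  52  47  48  46  46
  50  47]
[0.067 0.066 0.066 0.065 0.065 0.065 0.065 0.066   nan 0.07  0.073 0.076
 0.075 0.075 0.075 0.077 0.076 0.076 0.077 0.075 0.075 0.076 0.075 0.075
 0.072 0.071 0.067 0.065 0.067 0.066 0.065 0.065 0.066 0.064 0.065 0.066
 0.065 0.066]
```

Run:
```python
from h import *
c=load("w4.npz"); g=c["image"].astype(float).mean(2)
a=np.linspace(0,2*np.pi,73); 
def circ(xy,r,z): return proj(c,np.c_[xy[0]+r*np.cos(a),xy[1]+r*np.sin(a),np.full(73,z)])
def ext(q): return q.min(0).round(1),q.max(0).round(1)
tcp=(.60778,-.24704); b=(.6068,-.2473)
for z in(.1347,.1427): print("collar",z,"outer",ext(circ(tcp,.011,z)),"inner",ext(circ(tcp,.008,z)))
print("seal",ext(circ(b,.010,.074)),"flange",ext(circ(b,.0103,.0698)),"neck top",ext(circ(b,.007,.085)),"head",ext(circ(b,.005,.098)))
for r in(215,217,219,221,228,229,230,236,240,244,248): print(r,g[r,298:340].astype(int))
```

```text
collar 0.1347 outer (array([303.4, 231.3]), array([332.3, 258.9])) inner (array([307.3, 235.1]), array([328.4, 255.2]))
collar 0.1427 outer (array([303., 234.]), array([332.7, 262.4])) inner (array([307., 238.]), array([328.7, 258.6]))
seal (array([306.4, 214.4]), array([328.2, 235.6])) flange (array([306.2, 213.1]), array([328.4, 234.7])) neck top (array([309.4, 220.3]), array([325.2, 235.6])) head (array([311.4, 226.1]), array([323.1, 237.4]))
215 [ 51  52  52  51  53  49  48  44  50  50  52  47  33  37  72  79 104 119
 120 120 121 119 115 109  87  58  33  30  44  49  51  47  49  50  45  49
  46  50  51  46  48  46]
217 [ 52  51  51  52  52  51  52  54  51  53  38  36  87 113 132 133 133 134
 126 125 126 122 131 131 133 136 118  84  41  40  49  50  50  52  47  48
  46  46  50  47  49  45]
219 [ 53  49  50  51  52  50  50  48  52  34  66 123 134 136 121 108  83  53
  49  50  50  49  59  86 107 116 121 122 127  64  37  46  47  50  47  49
  51  50  51  47  47  48]
221 [ 51  50  50  51  48  50  50  48  49  57 125 109  75  74  55  59  79  84
  85  82  86  80  82  70  68  65  68  67 109 
[... 585 characters left out ...]
 [ 39  43  50  50  51  50  53  49  48  51  52  60  88 106 109 116 116 112
 115 109 110 109 111 112 115 107 108  99  76  58  54  50  47  47  47  44
  48  48  48  46  44  35]
240 [141  79  42  50  51  47  49  62  93 115 116 110 100  72  46  44  46  48
  48  49  50  48  46  48  45  42  57  93 109 112 111 102  75  52  43  49
  49  44  98 119 133 130]
244 [129 129  72  46  53  59  58  69 100 108  67  47  48  52  50  48  49  49
  46  48  49  50  48  48  51  47  48  46  40  31  98 114  80  67  62  54
  48  42  94 124 124 123]
248 [131 124  68  45  54  94  95  93 105  70  50  49  49  48  50  50  48  50
  48  50  48  46  47  37  27  41  90 117 119 115  62  99  96  93  97  76
  54  42  83 131 133 134]
```

Request:
apply_moves(plan=[1.3, -0.1, 5, 0, 0, 0, 8, 0, 0, 0, 8, 0, 0, 0, 7, 0, 0, 0, 3, 0, 0, 0, 0, 0, 0, 0, 0, 0])

```text
time_s: 17.45
ee_pos: [0.6068, -0.2474, 0.1541]
eef_rot: [-3.142, 0.0, 2.915]
force: [-0.1, 0.4, -1.3]
grip_width: 0.0257
grip_force: 26.0
```

Run:
```python
from h import *
from station import camera,monitor
o=monitor.get_obs(); p=o["ee_pos"]; print(p,o["eef_rot"],o["grip_width"],o["force"])
c=camera("wrist"); np.savez("w5.npz",**c); g=c["image"].astype(float).mean(2).astype(int)
a=np.linspace(0,2*np.pi,73); 
def circ(xy,r,z): return proj(c,np.c_[xy[0]+r*np.cos(a),xy[1]+r*np.sin(a),np.full(73,z)])
def ext(q): return q.min(0).round(1),q.max(0).round(1)
b=(.6069,-.2470); z0=p[2]-.0498
for z in(z0,z0+.008): print("collar",z,"outer",ext(circ(p,.011,z)),"inner",ext(circ(p,.008,z)))
print("seal",ext(circ(b,.010,.074)),"neck",ext(circ(b,.007,.085)),"head",ext(circ(b,.005,.098)))
np.set_printoptions(linewidth=250)
print("cols 298..342")
for r in range(216,268,2): print(r,g[r,298:342])
```

```text
[ 0.60681151 -0.24740379  0.15407362] [-3.14150825e+00  3.58299796e-04  2.91478022e+00] 0.025674098219782976 [-0.07088772  0.36983238 -1.3333357 ]
collar 0.1042736192827844 outer (array([303.4, 231.2]), array([332.3, 258.9])) inner (array([307.3, 235. ]), array([328.4, 255.2]))
collar 0.1122736192827844 outer (array([303., 234.]), array([332.7, 262.4])) inner (array([307. , 237.9]), array([328.7, 258.6]))
seal (array([306.4, 223. ]), array([330.2, 246. ])) neck (array([309.7, 229.9]), array([327. , 246.5])) head (array([311.9, 236.6]), array([324.8, 249. ]))
cols 298..342
216 [52 51 52 46 51 51 54 54 50 53 48 49 50 55 51 54 51 47 50 50 50 50 49 48 54 54 48 49 47 50 54 48 48 52 52 49 50 50 50 51 44 41 43 41]
218 [53 52 50 54 49 52 51 51 50 51 50 55 52 50 50 52 50 48 49 50 52 51 51 51 51 48 51 51 51 49 48 51 50 48 50 49 49 49 49 54 48 44 48 44]
220 [55 50 55 53 52 52 51 52 50 49 50 52 50 52 51 52 47 46 43 41 36 41 42 44 45 49 50 50 53 48 50 47 52 49 46 49 50 50 49 50 48 53 48 44]
222 [53 52 54 52 48 53 53 52 47 52 52 50 54 42 30 25 35 42 51 54 51 52 53 48 35 26 32 40 52 50 51 52 49 50 
[... 3334 characters left out ...]
6 141  75  35  40  44  44  61  87  95  97 103 112 114 115 114 112 111 102 111 111 119 127 132 134 129 131 128 116 130 104  58  50  43 106 126 127 120 115]
262 [112  61  50  42  72 113 117 118 105  58  35  40  45  49  48  47  45  42  42  67  53  66  81  81 112 123 129 125 115 114 123 122 120 118 117  88  51  49  46  67 103 106 104 104]
264 [100  60  50  44  75 125 129 131 136 141  89  43  36  43  45  43  39  37  52  94 114 125 122 119 116 114 109 103  99  99 103 104 105 105 108 100  58  50  47  73 105 108 105 105]
266 [ 98  57  50  40  89 123 128 126 116 116 129 130  97  67  78  84  92 107 107 101 107 104 105 104 106 107 104 104 106 107 104 105 107 106 108 101  58  48  49  59 104 108 106 105]
```

Request:
apply_moves(plan=[0.2, 0.3, 2, 0, 0, 0, 3, 0, 0, 0, 3, 0, 0, 0, 3, 0, 0, 0, 3, 0, 0, 0, 2, 0, 0, 0, 2, 0, 0, 0, 1, 0, 0, 0, 0, 0])

```text
time_s: 18.4
ee_pos: [0.6065, -0.247, 0.1347]
eef_rot: [3.142, -0.0, 2.915]
force: [0.4, 0.3, 0.0]
grip_width: 0.0255
grip_force: 26.0
```

Request:
apply_moves(plan=[0, 0, 1, 0, 0, 0, 1, 0, 0, 0, 1, 0, 0, 0, 0.5, 0, 0, 0, 0, 0], squeeze=32)

```text
time_s: 18.9
ee_pos: [0.6066, -0.247, 0.1313]
eef_rot: [-3.142, 0.0, 2.915]
force: [0.9, 0.7, -0.0]
grip_width: 0.0252
grip_force: 32.0
```

Request:
apply_moves(plan=[0, 0, 0.5, 0, 0, 0, 0.5, 0, 0, 0, 0.5, 0, 0, 0, 0.5, 0, 0, 0, 0, 0])

```text
time_s: 19.4
ee_pos: [0.6067, -0.2471, 0.1297]
eef_rot: [-3.141, 0.001, 2.915]
force: [-0.0, -0.8, 2.5]
grip_width: 0.0255
grip_force: 32.0
```

Request:
apply_moves(plan=[0, 0, 0.5, 0, 0, 0, 0.5, 0, 0, 0, 0.5, 0, 0, 0, 0.5, 0, 0, 0, 0, 0])

```text
time_s: 19.9
ee_pos: [0.6066, -0.247, 0.1273]
eef_rot: [-3.142, 0.0, 2.915]
force: [0.6, -0.1, 3.7]
grip_width: 0.0249
grip_force: 32.0
```

Request:
apply_moves(plan=[0, 0, 0.5, 0, 0, 0, 0.5, 0, 0, 0, 0.5, 0, 0, 0, 0.5, 0, 0, 0, 0, 0])

```text
time_s: 20.4
ee_pos: [0.6065, -0.247, 0.1252]
eef_rot: [3.142, -0.0, 2.915]
force: [0.0, -0.1, 4.1]
grip_width: 0.0255
grip_force: 32.0
```

Request:
apply_moves(plan=[0, 0, 0.4, 0, 0, 0, 0.4, 0, 0, 0, 0.2, 0, 0, 0, 0, 0])

```text
time_s: 20.8
ee_pos: [0.6066, -0.247, 0.1243]
eef_rot: [-3.142, -0.0, 2.915]
force: [-0.6, -0.2, 4.2]
grip_width: 0.0251
grip_force: 32.0
```

Request:
apply_moves(plan=[0, 0, 0.4, 0, 0, 0, 0.4, 0, 0, 0, 0.2, 0, 0, 0, 0, 0])

```text
time_s: 21.2
ee_pos: [0.6068, -0.2471, 0.1238]
eef_rot: [-3.141, 0.001, 2.915]
force: [-0.5, -0.0, 8.3]
grip_width: 0.0253
grip_force: 32.0
```

Request:
apply_moves(plan=[0, 0, 0.4, 0, 0, 0, 0.4, 0, 0, 0, 0.2, 0, 0, 0, 0, 0])

```text
time_s: 21.6
ee_pos: [0.6063, -0.2469, 0.1217]
eef_rot: [3.141, -0.001, 2.915]
force: [1.5, -1.2, -0.6]
grip_width: 0.0248
grip_force: 32.0
```

Request:
apply_moves(plan=[0, 0, 0.5, 0, 0, 0, 0.5, 0, 0, 0, 0.5, 0, 0, 0, 0.5, 0, 0, 0, 0, 0])

```text
time_s: 22.1
ee_pos: [0.6065, -0.247, 0.1202]
eef_rot: [3.142, -0.0, 2.915]
force: [0.5, 0.6, 0.3]
grip_width: 0.0255
grip_force: 32.0
```

Request:
apply_moves(plan=[0, 0, 0.5, 0, 0, 0, 0.5, 0, 0, 0, 0.5, 0, 0, 0, 0.5, 0, 0, 0, 0, 0])

```text
time_s: 22.6
ee_pos: [0.6066, -0.247, 0.1184]
eef_rot: [-3.142, 0.0, 2.915]
force: [0.4, 0.6, -0.2]
grip_width: 0.0254
grip_force: 32.0
```

Request:
apply_moves(plan=[0, 0, 0.5, 0, 0, 0, 0.5, 0, 0, 0, 0.5, 0, 0, 0, 0, 0])

```text
time_s: 23.0
ee_pos: [0.6066, -0.247, 0.117]
eef_rot: [-3.142, 0.0, 2.915]
force: [0.1, 0.1, 2.6]
grip_width: 0.0254
grip_force: 32.0
```

Past the catches and now on the seal ring. About 4 mm remains.

Request:
apply_moves(plan=[0, 0, 0.5, 0, 0, 0, 0.5, 0, 0, 0, 0.5, 0, 0, 0, 0, 0])

```text
time_s: 23.4
ee_pos: [0.6067, -0.247, 0.1153]
eef_rot: [3.142, 0.0, 2.915]
force: [1.7, 0.3, 2.6]
grip_width: 0.0253
grip_force: 32.0
```

Request:
apply_moves(plan=[0, 0, 0.5, 0, 0, 0, 0.5, 0, 0, 0, 0.2, 0, 0, 0, 0, 0])

```text
time_s: 23.8
ee_pos: [0.6069, -0.2471, 0.1148]
eef_rot: [-3.141, 0.001, 2.915]
force: [1.1, -0.2, 6.0]
grip_width: 0.0249
grip_force: 32.0
```

Request:
apply_moves(plan=[0, 0, 0.4, 0, 0, 0, 0.3, 0, 0, 0, 0.3, 0, 0, 0, 0, 0])

```text
time_s: 24.2
ee_pos: [0.6071, -0.2472, 0.1143]
eef_rot: [-3.141, 0.002, 2.915]
force: [0.9, 0.0, 9.6]
grip_width: 0.0254
grip_force: 32.0
```

Request:
apply_moves(plan=[0, 0, 0.3, 0, 0, 0, 0.3, 0, 0, 0, 0, 0])

```text
time_s: 24.5
ee_pos: [0.6074, -0.2473, 0.1142]
eef_rot: [-3.141, 0.003, 2.915]
force: [1.4, 0.8, 11.4]
grip_width: 0.0252
grip_force: 32.0
```

Request:
apply_moves(plan=[0, 0, 0.3, 0, 0, 0, 0.2, 0, 0, 0, 0, 0])

```text
time_s: 24.8
ee_pos: [0.6075, -0.2474, 0.1141]
eef_rot: [-3.141, 0.004, 2.915]
force: [0.1, 0.9, 14.9]
grip_width: 0.0253
grip_force: 32.0
```

Request:
apply_moves(plan=[0, 0, 0.3, 0, 0, 0, 0, 0, 0, 0, 0, 0])

```text
time_s: 25.1
ee_pos: [0.6076, -0.2474, 0.1141]
eef_rot: [-3.141, 0.004, 2.915]
force: [0.9, -0.3, 16.2]
grip_width: 0.0254
grip_force: 32.0
```

Request:
apply_moves(plan=[0, 0, 0.2, 0, 0, 0, 0, 0, 0, 0, 0, 0])

```text
time_s: 25.4
ee_pos: [0.6077, -0.2474, 0.1141]
eef_rot: [-3.141, 0.004, 2.915]
force: [-0.7, 0.7, 17.1]
grip_width: 0.025
grip_force: 32.0
```

Request:
apply_moves(plan=[0, 0, -1, 0, 0, 0, 0, 0])

```text
time_s: 25.6
ee_pos: [0.6073, -0.2473, 0.1141]
eef_rot: [-3.141, 0.003, 2.915]
force: [2.0, 0.1, 12.1]
grip_width: 0.0251
grip_force: 32.0
```

Request:
apply_moves(plan=[0, 0, -1, 0, 0, 0, 0, 0])

```text
time_s: 25.8
ee_pos: [0.607, -0.2471, 0.1144]
eef_rot: [-3.141, 0.002, 2.915]
force: [0.8, 0.7, 7.8]
grip_width: 0.0252
grip_force: 32.0
```

Request:
apply_moves(plan=[0, 0, -0.6, 0, 0, 0, 0, 0])

```text
time_s: 26.0
ee_pos: [0.6069, -0.2471, 0.1147]
eef_rot: [-3.141, 0.001, 2.915]
force: [1.6, 0.8, 5.8]
grip_width: 0.0252
grip_force: 32.0
```

Request:
apply_moves(plan=[0, 0, -0.6, 0, 0, 0, 0, 0])

```text
time_s: 26.2
ee_pos: [0.6067, -0.247, 0.1149]
eef_rot: [-3.142, 0.0, 2.915]
force: [2.7, 0.0, 5.3]
grip_width: 0.0252
grip_force: 32.0
```

Request:
apply_moves(plan=[0, 0, -0.6, 0, 0, 0, 0, 0])

```text
time_s: 26.4
ee_pos: [0.6065, -0.2469, 0.1151]
eef_rot: [3.142, -0.0, 2.915]
force: [3.1, -1.3, 3.2]
grip_width: 0.0254
grip_force: 32.0
```

Request:
apply_moves(plan=[0, 0, -0.6, 0, 0, 0, 0, 0])

```text
time_s: 26.6
ee_pos: [0.6063, -0.2469, 0.1155]
eef_rot: [3.142, -0.001, 2.915]
force: [2.0, -0.3, -1.0]
grip_width: 0.0252
grip_force: 32.0
```

Request:
apply_moves(plan=[0, 0, -0.6, 0, 0, 0, 0, 0])

```text
time_s: 26.8
ee_pos: [0.6061, -0.2468, 0.116]
eef_rot: [3.141, -0.002, 2.915]
force: [-0.7, 0.8, -2.8]
grip_width: 0.0251
grip_force: 32.0
```

Request:
apply_moves(plan=[0, 0, 0, 0, 0, 0, 0, 0, 0, 0, 0, 0, 0, 0, 0, 0], squeeze=6)

```text
time_s: 27.2
ee_pos: [0.6066, -0.247, 0.1166]
eef_rot: [-3.142, 0.0, 2.915]
force: [0.0, 0.4, -0.2]
grip_width: 0.0281
grip_force: 6.0
```

```bash
cat > m.py <<'E'
from h import *
from station import camera,monitor
def meas(n=3):
    o=monitor.get_obs(); print(o["ee_pos"],o["grip_width"],o["force"])
    for nm in("wrist","scene","side"):
        Q=[]
        for i in range(n): c=camera(nm); Q.append(cloud(c).reshape(-1,3))
        P=np.vstack(Q); r=np.hypot(P[:,0]-.6069,P[:,1]+.247)
        body=P[(r>.014)&(r<.022)&(abs(P[:,2]-.064)<.004)]; ring=P[(r>.0083)&(r<.0107)&(P[:,2]>.066)&(P[:,2]<.095)]
        print(nm,"shoulder",len(body),np.median(body[:,2]).round(4),"ring z hist(1mm from .066)",np.histogram(ring[:,2],np.arange(.066,.096,.001))[0])
meas() if __name__=="__main__" else 0
E
python3 m.py
```

```text
[ 0.60659995 -0.24698406  0.11661576] 0.02812534646158615 [ 0.02385484  0.36742072 -0.224526  ]
wrist shoulder 3636 0.0653 ring z hist(1mm from .066) [  0   0   0   0   0   0   1   2   0   0   0   0  21 161 259 128  50  30
  30  17  20  12   3   0   0   0   0   0   0]
scene shoulder 625 0.064 ring z hist(1mm from .066) [ 6  5  3  4  3 11  4 10  5  8 12 21 29 29 22  5  4  0  0  0  0  0  0  0
  0  0  0  0  0]
side shoulder 531 0.0651 ring z hist(1mm from .066) [ 3  2  6  3  4  1  3  5  2  6  2  5  7 15  8  8  6  2  2  2  1  2  0  0
  1  0  0  0  0]
```

Request:
apply_moves(plan=[0, 0, -3, 0, 0, 0, -6, 0, 0, 0, -10, 0, 0, 0, -10, 0, 0, 0, -10, 0, 0, 0, -10, 0, 0, 0, -10, 0, 0, 0, -4, 0, 0, 0, 0, 0, 0, 0, 0, 0])

```text
time_s: 28.65
ee_pos: [0.6064, -0.2469, 0.1791]
eef_rot: [3.141, -0.001, 2.915]
force: [0.1, 0.2, -0.9]
grip_width: 0.0284
grip_force: 6.0
```

```bash
cat >> m.py <<'E'
c=camera("wrist"); np.savez("w6.npz",**c); W=cloud(c); g=c["image"].mean(2).astype(int)
P=W.reshape(-1,3); r=np.hypot(P[:,0]-.6069,P[:,1]+.247); h=P[(r<.005)&(P[:,2]>.094)&(P[:,2]<.102)]; print("head z",len(h),np.median(h[:,2]) if len(h) else 0)
d=load("w5.npz"); 
a=np.linspace(0,2*np.pi,73)
for zt in(.078,.080):
  q=proj(c,np.c_[.6069+.011*np.cos(a),-.247+.011*np.sin(a),np.full(73,zt)]); q2=proj(c,np.c_[.6069+.008*np.cos(a),-.247+.008*np.sin(a),np.full(73,zt)]); print(zt,q.min(0).round(1),q.max(0).round(1),q2.min(0).round(1),q2.max(0).round(1))
q=proj(c,np.c_[.6069+.005*np.cos(a),-.247+.005*np.sin(a),np.full(73,.098)]); print("head",q.min(0),q.max(0))
np.set_printoptions(linewidth=250)
for rr in range(206,236): print(rr,g[rr,300:338],np.round(W[rr,318,2],4))
E
python3 m.py
```

```text
[ 0.60640933 -0.24692304  0.17910302] 0.028430194035020513 [ 0.05751913  0.16003455 -0.89048451]
wrist shoulder 3035 0.0654 ring z hist(1mm from .066) [  1   0   0   0   0   0   0   0   1   0   0   1  17 131 174  93  36  22
  10   7  12   5   1   1   0   0   0   0   0]
scene shoulder 811 0.0639 ring z hist(1mm from .066) [ 7  9  1  4  3  5 10 10  9  9 14 13 26 28 20  4  1  0  0  0  0  0  0  0
  0  0  0  0  0]
side shoulder 553 0.065 ring z hist(1mm from .066) [ 8 10  7  6  7  5  9  5  9 18  6 12 16 22 22 15  2  1  1  0  0  1  0  0
  0  0  0  0  0]
head z 77 0.09921282006912949
0.078 [305.6 216.7] [330.2 240.5] [309. 220.] [326.8 237.3]
0.08 [305.5 217.2] [330.3 241.1] [308.9 220.5] [326.9 237.9]
head [311.98700625 228.87496227] [323.84820903 240.31749541]
206 [44 51 48 55 54 50 52 50 51 50 51 53 53 52 53 54 48 50 53 51 53 49 49 49 50 50 50 48 47 51 52 48 51 48 50 47 48 44] 0.0649
207 [46 52 53 51 53 50 50 53 53 50 54 53 51 51 49 51 48 49 50 50 48 49 51 49 49 50 52 51 51 50 48 51 49 49 49 49 47 43] 0.066
208 [54 55 52 52 48 50 52 52 51 51 48 52 53 51 51 48 53 50 49 48 49 53 49 51 53 5
[... 3489 characters left out ...]
0  54  47  48  46  48  50  46  49] 0.1004
232 [ 51  52  50  50  50  50  44  96 114 113  73  75  73 112 116 110 111 110 109 109 108 109 107 103  71  59  86 113 113  75  47  48  49  46  47  49  49  49] 0.0992
233 [ 50  50  50  54  52  50  45  65 114 115  99  77  69 109 113 113 109 107 109 107 108 108 108 104  67  77 108 116 109  68  45  50  45  44  51  50  47  50] 0.0999
234 [ 49  52  50  49  49  53  46  52  99 117 113 101  72  97 111 110 112 108 106 109 107 106 107  89  82 108 116 113  92  58  46  46  48  51  47  49  49  47] 0.099
235 [ 48  52  53  51  52  50  51  45  62  98 114 116 100  99 108 111 110 108 108 106 106 107 102  82 110 114 113  96  63  46  49  51  48  47  46  47  48  46] 0.0993
```

Run:
```python
from h import *
from station import camera
for nm in("wrist","scene","side"):
    P=np.vstack([cloud(camera(nm)).reshape(-1,3) for _ in range(6)])
    k=(abs(P[:,0]-.607)<.03)&(abs(P[:,1]+.247)<.03); P=P[k]
    R=P[(P[:,2]>.0745)&(P[:,2]<.0835)]
    # robust ring centre
    c0=np.array([.6069,-.247]); 
    r=np.hypot(*(R[:,:2]-c0).T); T=R[(r>.0088)&(r<.0105)&(R[:,2]>.076)]
    A=np.c_[T[:,:2]-c0,np.ones(len(T))]; s=np.linalg.lstsq(A,T[:,2],rcond=None)[0]
    rr=np.hypot(*(P[:,:2]-c0).T); b=P[(rr>.013)&(rr<.02)&(abs(P[:,2]-.0645)<.0035)]; h=P[(rr<.0042)&(P[:,2]>.0955)]
    print(nm,len(T),"tilt mrad",(s[:2]*1e3).round(0),"z",s[2].round(4),"median",np.median(T[:,2]).round(4),"shoulder",b[:,2].mean().round(4),"head",np.median(h[:,2]).round(4) if len(h) else None,"rng",T[:,:2].min(0).round(4),T[:,:2].max(0).round(4))
```

```text
wrist 673 tilt mrad [ 0. -4.] z 0.0805 median 0.0804 shoulder 0.0654 head 0.2695 rng [ 0.5964 -0.2573] [ 0.6168 -0.2367]
scene 176 tilt mrad [-40. -12.] z 0.079 median 0.079 shoulder 0.064 head 0.5234 rng [ 0.5992 -0.2573] [ 0.6173 -0.2369]
side 136 tilt mrad [37. 53.] z 0.0797 median 0.0797 shoulder 0.0651 head 0.5246 rng [ 0.5965 -0.2575] [ 0.6171 -0.2381]
```

Request:
apply_moves(plan=[0, 0, 0, 0.13, 0, 0, 0, 0.13, 0, 0, 0, 0.13, 0, 0, 0, 0.13, 0, 0, 8, 0, 0, 0, 12, 0, 0, 0, 12, 0, 0, 0, 12, 0, 0, 0, 8, 0, 0, 0, 5, 0, 0, 0, 3, 0, 0, 0, 2, 0, 0, 0, 0, 0])

```text
time_s: 31.35
ee_pos: [0.6066, -0.247, 0.1176]
eef_rot: [3.142, 0.0, 2.395]
force: [0.3, -0.1, -0.8]
grip_width: 0.0286
grip_force: 6.0
```

Request:
apply_moves(plan=[0, 0, 0, 0, 0, 0, 0, 0, 0, 0, 0, 0, 0, 0, 0, 0, 0, 0, 0, 0], squeeze=32)

```text
time_s: 31.85
ee_pos: [0.6066, -0.247, 0.1177]
eef_rot: [3.142, 0.0, 2.395]
force: [-0.5, -0.2, -1.0]
grip_width: 0.0255
grip_force: 32.0
```

Request:
apply_moves(plan=[0, 0, 0.5, 0, 0, 0, 0.5, 0, 0, 0, 0, 0])

```text
time_s: 32.15
ee_pos: [0.6068, -0.2471, 0.117]
eef_rot: [3.141, 0.001, 2.395]
force: [-1.2, -0.6, 4.2]
grip_width: 0.0258
grip_force: 32.0
```

Request:
apply_moves(plan=[0, 0, 0.5, 0, 0, 0, 0.5, 0, 0, 0, 0, 0])

```text
time_s: 32.45
ee_pos: [0.6066, -0.2471, 0.1156]
eef_rot: [-3.142, 0.0, 2.395]
force: [-0.7, -1.1, 3.7]
grip_width: 0.0252
grip_force: 32.0
```

Request:
apply_moves(plan=[0, 0, 0.5, 0, 0, 0, 0.5, 0, 0, 0, 0, 0])

```text
time_s: 32.75
ee_pos: [0.6067, -0.2471, 0.1148]
eef_rot: [3.142, 0.001, 2.395]
force: [-1.1, -1.3, 5.5]
grip_width: 0.0255
grip_force: 32.0
```

Request:
apply_moves(plan=[0, 0, 0.5, 0, 0, 0, 0.5, 0, 0, 0, 0, 0])

```text
time_s: 33.05
ee_pos: [0.6069, -0.2472, 0.1143]
eef_rot: [3.141, 0.001, 2.395]
force: [-1.4, -1.6, 8.6]
grip_width: 0.0254
grip_force: 32.0
```

Request:
apply_moves(plan=[0, 0, 0.5, 0, 0, 0, 0.4, 0, 0, 0, 0, 0], squeeze=36)

```text
time_s: 33.35
ee_pos: [0.6071, -0.2474, 0.1142]
eef_rot: [3.141, 0.002, 2.395]
force: [-1.6, -0.7, 12.6]
grip_width: 0.0255
grip_force: 36.0
```

Request:
apply_moves(plan=[0, 0, 0.4, 0, 0, 0, 0.3, 0, 0, 0, 0, 0])

```text
time_s: 33.65
ee_pos: [0.6073, -0.2475, 0.114]
eef_rot: [3.141, 0.003, 2.395]
force: [-3.0, -0.1, 16.8]
grip_width: 0.0251
grip_force: 36.0
```

Request:
apply_moves(plan=[0, 0, 0.3, 0, 0, 0, 0.2, 0, 0, 0, 0, 0])

```text
time_s: 33.95
ee_pos: [0.6075, -0.2476, 0.114]
eef_rot: [3.141, 0.004, 2.395]
force: [-2.9, -0.4, 18.5]
grip_width: 0.0254
grip_force: 36.0
```

Run:
```python
from h import *
def ring(f,c0,zexp,r0=.0088,r1=.0105,t=.004):
    P=cloud(load(f)).reshape(-1,3); r=np.hypot(*(P[:,:2]-np.array(c0)).T)
    T=P[(r>r0)&(r<r1)&(abs(P[:,2]-zexp-.001)<t)]; return len(T),(np.median(T[:,2])-zexp).round(4),(T[:,2].mean()-zexp).round(4)
def flat(f,z): 
    P=cloud(load(f)).reshape(-1,3); r=np.hypot(P[:,0]-.6069,P[:,1]+.247); T=P[(r>.013)&(r<.02)&(abs(P[:,2]-z)<.0035)]; return (T[:,2].mean()-z).round(4)
for dx in(0,.0005): print("held w4",ring("w4.npz",(.6078+dx,-.247),.1427),"w5",ring("w5.npz",(.6068+dx,-.2474),.1123))
for f in("w4.npz","w5.npz","w6.npz"): print(f,"shoulder bias",flat(f,.064))
print("seal w4",ring("w4.npz",(.6069,-.247),.074,.0075,.0098),"w5",ring("w5.npz",(.6069,-.247),.074,.0075,.0098))
print("now w6 rel home .0783",ring("w6.npz",(.6069,-.247),.0783), "rel +2mm",ring("w6.npz",(.6069,-.247),.0803))
```

```text
held w4 (132, np.float64(0.0011), np.float64(0.0011)) w5 (130, np.float64(0.0011), np.float64(0.0011))
held w4 (114, np.float64(0.0011), np.float64(0.0011)) w5 (126, np.float64(0.0011), np.float64(0.0011))
w4.npz shoulder bias 0.0014
w5.npz shoulder bias 0.0014
w6.npz shoulder bias 0.0013
seal w4 (91, np.float64(0.0014), np.float64(0.0012)) w5 (84, np.float64(0.0013), np.float64(0.0011))
now w6 rel home .0783 (108, np.float64(0.0021), np.float64(0.0022)) rel +2mm (110, np.float64(0.0001), np.float64(0.0003))
```

Request:
apply_moves(plan=[0, 0, -0.8, 0, 0, 0, 0, 0])

```text
time_s: 34.15
ee_pos: [0.6072, -0.2474, 0.1141]
eef_rot: [3.141, 0.003, 2.395]
force: [-2.1, -0.6, 15.3]
grip_width: 0.0255
grip_force: 36.0
```

Request:
apply_moves(plan=[0, 0, 0, 0, 0, 0, 0, 0, 0, 0, 0, 0, 0, 0, 0, 0], squeeze=6)

```text
time_s: 34.55
ee_pos: [0.6064, -0.2468, 0.1117]
eef_rot: [-3.141, -0.001, 2.395]
force: [0.2, 0.6, 0.1]
grip_width: 0.0284
grip_force: 6.0
```

Request:
apply_moves(plan=[0, 0, -2, 0, 0, 0, -4, 0, 0, 0, -8, 0, 0, 0, -10, 0, 0, 0, -10, 0, 0, 0, -10, 0, 0, 0, -10, 0, 0, 0, -8, 0, 0, 0, 0, 0, 0, 0, 0, 0])

```text
time_s: 35.55
ee_pos: [0.6065, -0.2469, 0.1741]
eef_rot: [-3.142, -0.0, 2.395]
force: [-0.1, -0.6, -0.8]
grip_width: 0.0282
grip_force: 6.0
```

Run:
```python
from h import *
from station import camera,monitor
o=monitor.get_obs(); print(o["time_s"],o["ee_pos"],o["grip_width"])
P=np.vstack([cloud(camera("wrist")).reshape(-1,3) for _ in range(4)])
c0=np.array([.6068,-.247]); r=np.hypot(*(P[:,:2]-c0).T)
T=P[(r>.0088)&(r<.0105)&(abs(P[:,2]-.0795)<.004)]; print(len(T),np.median(T[:,2]),T[:,2].mean(),T.min(0),T.max(0))
b=P[(r>.013)&(r<.02)&(abs(P[:,2]-.064)<.0035)]; h=P[(r<.0045)&(abs(P[:,2]-.099)<.003)]; print(b[:,2].mean(),np.median(h[:,2]))
A=np.c_[T[:,:2]-c0,np.ones(len(T))]; print(np.linalg.lstsq(A,T[:,2],rcond=None)[0])
k=(abs(P[:,0]-.607)<.045)&(abs(P[:,1]+.247)<.045)&(abs(P[:,2]-.064)<.0035); print(cv2.minAreaRect((P[k][:,:2]*1e3).astype(np.float32)))
```

```text
35.55 [ 0.60650856 -0.24694959  0.17406251] 0.028243905405839882
407 0.08023597178799824 0.08031998115847325 [ 0.59634969 -0.25720404  0.076189  ] [ 0.61615648 -0.23674197  0.0833586 ]
0.0653875408138333 0.09929160116029533
[-0.02867786  0.00697085  0.08025333]
((605.0874633789062, -246.74826049804688), (50.15601348876953, 50.4224967956543), 20.290721893310547)
```

Run:
```python
from h import *
from station import camera
def st(P,c0,z):
    r=np.hypot(*(P[:,:2]-np.array(c0)).T); out=[]
    for a,b in((.0083,.0091),(.0091,.0098),(.0098,.0104),(.0104,.011)):
        T=P[(r>a)&(r<b)&(abs(P[:,2]-z)<.003)]; out.append((len(T),round(float(np.median(T[:,2])-z)*1e3,2)))
    return out
L=lambda f:cloud(load(f)).reshape(-1,3)
print("w4",st(L("w4.npz"),(.608,-.247),.1427)); print("w5",st(L("w5.npz"),(.607,-.2474),.1123)); print("w6 vs .0783",st(L("w6.npz"),(.6067,-.247),.0783+.001))
P=np.vstack([cloud(camera("wrist")).reshape(-1,3) for _ in range(6)]); 
for c in((.6067,-.247),(.6062,-.2469)): print("now vs .0783+1",st(P,c,.0793))
```

```text
w4 [(66, 1.07), (55, 1.18), (40, 0.93), (33, 0.86)]
w5 [(68, 1.2), (58, 1.16), (33, 1.02), (42, 0.5)]
w6 vs .0783 [(49, 1.38), (44, 1.07), (40, 0.81), (30, 0.39)]
now vs .0783+1 [(257, 1.02), (265, 0.98), (196, 0.78), (151, 0.82)]
now vs .0783+1 [(238, 1.12), (310, 0.99), (242, 0.74), (161, 0.65)]
```

Request:
apply_moves(plan=[0, 0, -8, -0.131, 0, 0, -8, -0.131, 0, 0, 0, -0.131, 0, 0, 0, -0.131, 0, 0, 0, -0.13, 3.7, 10, 0, 0, 7.5, 21.4, 0, 0, 7.5, 21.4, 0, 0, 7.5, 21.4, 0, 0, 7.5, 21.4, 0, 0, 7.5, 21.4, 0, 0, 7.5, 21.4, 0, 0, 7.5, 21.4, 0, 0, 7.5, 21.4, 0, 0, 7.5, 21.4, 0, 0, 7.5, 21.4, 0, 0, 7.5, 21.4, 0, 0, 7.5, 21.4, 0, 0, 7.5, 21.4, 0, 0])

```text
time_s: 37.95
ee_pos: [0.5318, 0.0507, 0.1904]
eef_rot: [3.141, 0.0, 3.044]
force: [-0.3, -0.3, -1.1]
grip_width: 0.0286
grip_force: 6.0
```

Request:
apply_moves(plan=[7.5, 21.4, 0, 0, 7.5, 21.4, 0, 0, 7.5, 21.4, 0, 0, 7.5, 21.4, 0, 0, 7.5, 21.4, 0, 0, 7.5, 21.4, 0, 0, 7.5, 21.4, 0, 0, 7.5, 21.4, 0, 0, 7.5, 21.4, 0, 0, 5, 15, 0, 0, 0, 0, 0, 0, 0, 0, 0, 0])

```text
time_s: 39.15
ee_pos: [0.4794, 0.2626, 0.1902]
eef_rot: [-3.141, -0.0, 3.048]
force: [-0.1, -0.3, -0.8]
grip_width: 0.0286
grip_force: 6.0
```

```bash
cat > t.py <<'E'
from h import *
from station import camera,monitor
o=monitor.get_obs(); p=o["ee_pos"]; t=o["eef_rot"][2]; print(o["time_s"],p,t,o["grip_width"])
c=np.array([.4756,.2816])-p[:2]; print("tool dx,dy mm to stand",1e3*(c@[np.cos(t),np.sin(t)]),1e3*(c@[np.sin(t),-np.cos(t)]),"spin",-(3.049-t))
x=np.array([np.cos(t),np.sin(t)]);y=np.array([np.sin(t),-np.cos(t)])
w=camera("wrist"); P=cloud(w).reshape(-1,3); L=np.c_[(P[:,:2]-p[:2])@x,(P[:,:2]-p[:2])@y,P[:,2]-p[2]]*1e3
k=(abs(L[:,0])<25)&(abs(L[:,1])<25)
for lo,hi in((-52,-38),(-38,-20),(-20,0),(40,80),(80,100)):
    Q=L[k&(L[:,2]>lo)&(L[:,2]<hi)]; print(lo,hi,len(Q), np.percentile(Q,[2,50,98],axis=0).round(1).tolist() if len(Q) else 0)
r=P[(abs(P[:,2]-.051)<.004)&(abs(P[:,0]-.4756)<.05)&(abs(P[:,1]-.2816)<.06)]; print(len(r),cv2.minAreaRect((r[:,:2]*1e3).astype(np.float32)))
E
python3 t.py
```

```text
39.15 [0.47940744 0.2625955  0.19020468] 3.0479707270367924 0.02859805474453216
tool dx,dy mm to stand 5.567410100429513 18.565335253602456 spin -0.0010292729632075392
-52 -38 26 [[3.8, -19.8, -46.6], [5.9, 12.7, -42.8], [6.4, 14.9, -38.5]]
-38 -20 156 [[-3.8, -19.4, -36.0], [3.2, -14.8, -32.2], [6.3, 15.0, -22.4]]
-20 0 65 [[-2.5, -17.3, -19.7], [5.8, -15.3, -8.9], [6.3, 14.0, -0.4]]
40 80 2755 [[-6.3, -24.2, 42.2], [8.4, 9.2, 62.0], [9.4, 24.1, 79.4]]
80 100 3149 [[-6.0, -24.0, 80.7], [5.6, 0.8, 90.1], [9.6, 24.0, 99.4]]
2447 ((475.1337890625, 282.0943603515625), (70.05876922607422, 43.778541564941406), 84.57935333251953)
```

Run:
```python
from h import *
def an(f,p,t):
    x=np.array([np.cos(t),np.sin(t)]);y=np.array([np.sin(t),-np.cos(t)])
    P=cloud(load(f)).reshape(-1,3); L=np.c_[(P[:,:2]-p[:2])@x,(P[:,:2]-p[:2])@y,P[:,2]-p[2]]*1e3; k=(abs(L[:,0])<25)&(abs(L[:,1])<25)
    for lo,hi in((-52,-38),(-38,-20),(-20,0)):
        Q=L[k&(L[:,2]>lo)&(L[:,2]<hi)]; print(f,lo,hi,len(Q),np.percentile(Q,[2,50,98],axis=0).round(1).tolist())
an("w2.npz",np.array([.50605,.08584,.1652]),2.9152)
an("w6.npz",np.array([.60641,-.24692,.1791]),2.9148)
```

```text
w2.npz -52 -38 26 [[2.6, -17.7, -46.3], [5.3, -15.3, -42.8], [5.7, 17.2, -38.1]]
w2.npz -38 -20 145 [[-4.3, -16.7, -36.8], [3.1, -12.8, -32.5], [5.6, 16.4, -22.8]]
w2.npz -20 0 61 [[5.1, -16.0, -19.8], [5.4, 13.3, -10.1], [6.0, 15.6, -0.6]]
w6.npz -52 -38 25 [[2.3, -17.7, -46.1], [5.2, 15.0, -43.4], [5.5, 17.2, -38.9]]
w6.npz -38 -20 148 [[-4.7, -16.9, -37.3], [2.9, -12.8, -32.5], [5.4, 16.2, -21.2]]
w6.npz -20 0 58 [[4.8, -15.9, -18.9], [5.2, 13.4, -9.6], [5.7, 15.6, -0.3]]
```

```bash
python3 t.py | head -5
```

```text
39.2 [0.47960296 0.26224417 0.1902262 ] 3.0475481419500055 0.02836959360217466
tool dx,dy mm to stand 5.80289696632059 18.894399797867436 spin -0.001451858049994481
-52 -38 24 [[3.3, -19.8, -46.4], [6.0, 12.7, -42.8], [6.5, 14.9, -38.5]]
-38 -20 158 [[-3.7, -19.4, -37.4], [3.4, -14.8, -32.2], [6.2, 15.0, -22.3]]
-20 0 64 [[-3.1, -17.3, -19.5], [5.8, -15.2, -9.3], [6.3, 14.0, -0.7]]
```

Request:
apply_moves(plan=[2, 8, 0, 0, 2, 8, 0, 0, 1.2, 5, 0, 0, 0, 0, 10, 0, 0, 0, 15, 0, 0, 0, 15, 0, 0, 0, 15, 0, 0, 0, 10, 0, 0, 0, 10, 0, 0, 0, 6, 0, 0, 0, 0, 0, 0, 0, 0, 0])

```text
time_s: 40.45
ee_pos: [0.4765, 0.2843, 0.1096]
eef_rot: [3.141, 0.0, 3.049]
force: [-0.4, 0.9, -0.7]
grip_width: 0.0288
grip_force: 6.0
```

```bash
python3 t.py
```

```text
40.45 [0.47653154 0.28425709 0.10959593] 3.04880444685382 0.028803241217616526
tool dx,dy mm to stand 0.6813413335401766 -2.7319711589602855 spin -0.00019555314618013853
-52 -38 27 [[3.7, -19.8, -46.6], [6.0, 12.7, -42.3], [6.5, 14.9, -38.2]]
-38 -20 157 [[-3.4, -19.3, -35.7], [3.3, -14.8, -32.1], [6.3, 15.0, -22.6]]
-20 0 64 [[-2.0, -17.4, -19.2], [5.8, -15.2, -9.3], [6.2, 14.1, -0.1]]
40 80 2753 [[-6.2, -24.2, 42.3], [8.5, 9.1, 62.1], [9.5, 24.2, 79.3]]
80 100 3143 [[-6.0, -24.1, 80.7], [5.7, 0.7, 90.1], [9.6, 24.1, 99.5]]
3754 ((475.3581237792969, 282.064208984375), (70.06365966796875, 44.73125076293945), 84.78683471679688)
```

Request:
apply_moves(plan=[0, 0, 4, 0, 0, 0, 4, 0, 0, 0, 4, 0, 0, 0, 4, 0, 0, 0, 4, 0, 0, 0, 0, 0])

```text
time_s: 41.1
ee_pos: [0.4761, 0.284, 0.0886]
eef_rot: [-3.141, -0.001, 3.049]
force: [0.3, -0.0, -1.0]
grip_width: 0.0282
grip_force: 6.0
```

Request:
apply_moves(plan=[0, -0.3, 5, 0, 0, -0.3, 5, 0, 0, -0.3, 5, 0, 0, 0, 5, 0, 0, 0, 5, 0, 0, 0, 2, 0, 0, 0, 0, 0])

```text
time_s: 41.8
ee_pos: [0.4761, 0.2832, 0.0619]
eef_rot: [-3.141, -0.0, 3.049]
force: [0.8, 0.2, 0.4]
grip_width: 0.0284
grip_force: 6.0
```

Request:
apply_moves(plan=[0, 0, 2, 0, 0, 0, 2, 0, 0, 0, 1, 0, 0, 0, 0.5, 0, 0, 0, 0, 0])

```text
time_s: 42.3
ee_pos: [0.4762, 0.2833, 0.0567]
eef_rot: [-3.142, -0.0, 3.049]
force: [-0.4, -0.3, -0.5]
grip_width: 0.0284
grip_force: 6.0
```

Request:
apply_moves(plan=[0, 0, 0.5, 0, 0, 0, 0.5, 0, 0, 0, 0, 0])

```text
time_s: 42.6
ee_pos: [0.4762, 0.2833, 0.0557]
eef_rot: [-3.142, -0.0, 3.049]
force: [0.5, -1.1, -1.1]
grip_width: 0.0284
grip_force: 6.0
```

Request:
apply_moves(plan=[0, 0, 0.5, 0, 0, 0, 0.5, 0, 0, 0, 0, 0])

```text
time_s: 42.9
ee_pos: [0.4765, 0.2833, 0.0551]
eef_rot: [3.141, 0.001, 3.049]
force: [-0.7, -0.9, 4.3]
grip_width: 0.0283
grip_force: 6.0
```

Request:
apply_moves(plan=[0, 0, 0.4, 0, 0, 0, 0, 0])

```text
time_s: 43.1
ee_pos: [0.4766, 0.2833, 0.0549]
eef_rot: [3.141, 0.001, 3.049]
force: [0.3, -1.8, 6.5]
grip_width: 0.0285
grip_force: 6.0
```

Request:
apply_moves(plan=[0, 0, -0.8, 0, 0, 0, 0, 0, 0, 0, 0, 0, 0, 0, 0, 0, 0, 0, 0, 0, 0, 0, 0, 0, 0, 0, 0, 0], hand=0.1)

```text
time_s: 43.8
ee_pos: [0.4762, 0.2833, 0.0551]
eef_rot: [-3.142, -0.0, 3.049]
force: [0.7, -0.6, 0.3]
grip_width: 0.0518
grip_force: 0.0
```

Request:
apply_moves(plan=[0, 0, -5, 0, 0, 0, -10, 0, 0, 0, -20, 0, 0, 0, -20, 0, 0, 0, -25, 0, 0, 0, -25, 0, 0, 0, -25, 0, 0, 0, -20, 0, 0, 0, -10, 0, 0, 0, 0, 0, 0, 0, 0, 0])

```text
time_s: 44.9
ee_pos: [0.476, 0.2831, 0.2144]
eef_rot: [-3.141, -0.001, 3.049]
force: [-0.1, 0.3, -0.3]
grip_width: 0.0517
grip_force: 0.0
```

Run:
```python
from h import *
from station import camera,monitor
o=monitor.get_obs(); print(o["time_s"],o["ee_pos"],o["grip_width"],o["force"])
P=np.vstack([cloud(camera("wrist")).reshape(-1,3) for _ in range(2)])
T=P[(abs(P[:,0]-.4756)<.04)&(abs(P[:,1]-.2816)<.04)&(P[:,2]>.13)&(P[:,2]<.155)]; print(len(T),T.mean(0),T[:,2].max(),cv2.minAreaRect((T[:,:2]*1e3).astype(np.float32)))
for nm in("scene","side"):
    P=np.vstack([cloud(camera(nm)).reshape(-1,3) for _ in range(6)])
    r=np.hypot(P[:,0]-.6069,P[:,1]+.247); b=P[(r>.013)&(r<.02)&(abs(P[:,2]-.0645)<.0035)]
    T=P[(r>.0088)&(r<.0105)&(P[:,2]>.0765)&(P[:,2]<.0835)]; print(nm,len(T),np.median(T[:,2]).round(4),b[:,2].mean().round(4))
```

```text
44.9 [0.47600984 0.28313806 0.21442627] 0.05169506521313645 [-0.14669948  0.28673864 -0.3021431 ]
644 [0.47447778 0.28082719 0.14384904] 0.1478989899312659 ((474.8857421875, 280.6349182128906), (20.32833480834961, 11.044777870178223), 84.22315979003906)
scene 161 0.079 0.064
side 124 0.0797 0.0651
```

```bash
python3 -c "
from station import ctrl; print(ctrl.hand_in())"
```

```text
the job is handed in; nothing more can be done
None
```

The job is handed in after about 45 s of the 64 s: the collar was lifted out, pressed to a hard stop on the neck (up to 18.5 N, limit 25 N) and the tongs are back in their stand. I could not fully confirm the snap: the depth data put the collar about 0.5–1 mm above the stated home height, less than the 2 mm or more it should rise if it had not latched.

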